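# Rebuild the drive shaft of a food processor

### The arm

A 7-joint arm with a two-finger parallel gripper is mounted at the origin on the work surface. World frame = base frame: x ahead of the robot, y to its left, z up, the work surface at z = 0. Lengths are in mm, angles in degrees, forces in N, time in s.
With the tool pointing down it reaches from about 425 to 950 mm from the base axis. Payload 4.7 kg.
Tool frame: the origin (TCP) lies on the mounting face of the last link; the fingertips stand 182 mm ahead of it and the grasp point (between the pads) lies 164 mm ahead of it (ctrl.nose_length is the z of the fingertips in the tool frame, in mm); z points along the fingers, y is the line along which they close (so a half turn about z gives the same grasp; the last joint's range is limited). The gripper opens to 87 mm and grips with 3 to 60 N. Pads are 19 mm wide; open, the fingers measure 117 mm over their backs; the gripper's body (75 mm by 190 mm) begins 51 mm behind the grasp point.
Start: joints at [63.318, 26.849, -2.785, 87.806, 1.381, 65.374, -4.715], TCP at [285.588, -611.613, 404.773] pointing down, gripper open.
Joint ranges: [-148.3, 148.3], [-19.14, 114.17], [-79.39, 73.82], [5.75, 140.21], [-59.74, 239.74], [12.07, 113.84], [-152.46, 152.46]. Speed limits (degrees/s): [147.25, 147.25, 180, 180, 180, 180, 180].

### API

Orientations are given as [roll, pitch, yaw] about the fixed x, y, z axes, in that order (R = Rz(yaw) Ry(pitch) Rx(roll)).
In Python, from bench import ctrl gives the robot as it stands.
- The arm moves only by the tool apply_moves, never from a script. Its argument "plan" is a list of rows, each an object with "translation": the shift along the tool's x, y, z in m, a list of three; "twist": the turn about the tool's z in degrees. A call has exactly 8 rows; each row shifts and turns the commanded pose from where the row before left it, along the tool's axes as they then stand; what a row does not reach is not made up. A row lasts 1/10 s, in which the tool goes at most 50 mm and 8.59 degrees, less where a joint would pass 70% of its speed; a pose out of reach is approached as far as the arm can. A call with a gripper value outside its range is refused whole. "claw" is the finger opening in m, from 0 to 0.087, set as the call begins (left out, the last holds). The fingers move at their own pace and stop on an object; "grip_force" is the grip in N (left out, the last holds). Time passes only in rows, so rows that do not move let the fingers close, or fill a call up. It gives the time, the measured TCP pose, the force, the opening and the grip force at its end, in the units of the state.
- ctrl.sense(): the state, without advancing time (a new reading comes with each control period).
- ctrl.grab_frame(name): name is "scene" or "top" or "wrist"; returns the picture (400x640x3 uint8, red, green, blue); there is no depth.
- ctrl.camera_params(name): a dict with "camera_matrix" (3x3 intrinsics, pixels), "k1" (the pictures are not rectified: a ray, as slopes to the right and down, at radius r is drawn at 1 + k1 r^2 times it, then the intrinsics apply), "pose" (4x4, takes a point from camera to world coordinates). Camera axes: x right, y up, looking along -z (the intrinsics and any distortion apply to the point x, -y, -z); pixel columns grow to the right and rows downward; lengths in mm; the calibration is good to about 2 mm. A picture is of the moment at which its call begins: read the wrist's pose just before it. camera_params takes no time and is no camera call; for the wrist camera it gives the pose at the moment of the call.
- ctrl.hand_in(): hands the job in; it is judged then, once.
Trained networks look in the newest picture that a camera, given by its name, has taken for a name from the list of things; names that differ only in an ending like _2 or _b are one class to them, and where a whole thing is asked for, a point or a joint stands for the part that bears it (a point fixed in the world has none). Each returns a list of dicts, best first, with "confidence" (0 to 1); they miss things now and then, are a little off and sometimes report something else, mostly with a low value. They report only what shows in the picture. A call takes as long as a camera call. They do not tell look-alikes from the thing itself.
- ctrl.outline_of(query, camera): "region" (400x640 bool, what is visible of it) and "box" ([centre column, centre row, width, height] as shares, 0 to 1, of the picture: columns of its width, rows of its height, round what is visible of it).
- ctrl.place_of(query, camera): "position" ([row, column] as shares, 0 to 1, of the picture: columns of its width, rows of its height: a listed point, or the origin of a listed thing).
The state is a dict: "time": time; "joints": joint angles; "joint_vel": joint speeds; "tau": joint torques, N m; "position": TCP position; "tool_rot": TCP orientation; "wrist_force": force on the tool from outside, world axes, zero at the start; "ft_torque": the same for the moment, N m; "grip_width": opening from 0.0 (shut) to 1.0 (fully open); "gripper_force": force on a finger pad.
Only numpy, scipy, OpenCV 4.12 (cv2) and the standard library are available. Lean on these libraries where they do the work, as an engineer would, in place of code of your own. Each camera call takes 0.05 s, during which the arm holds its last target. There are 200 camera calls.

### The job

The food processor has been stripped for washing. Thread its three drive parts from the sheet pan back onto the stepped drive shaft in size order: the wide black seal collar first, then the brass spacer bush, then the blue drive hub, turned on the shaft until its slot drops over the cross key. Guide each one down by hand until it sits fully home before letting go (do not drop it on), ease it by feel and never force it (60 N on the shaft is too much), and leave the wash brush, the small knob and the ramekins where they are.

Things in the scene. Friction and masses are not known exactly. Their poses are not given: they have to be found in the camera images.
- shaft_foot (a point): On the axis of the stepped steel drive shaft that stands on the machine, on its flange face (62 mm across, the collar's seat, ~184 mm above the table); z up, x as the machine's. The shaft is 46.5 mm tall from here: 34 mm thick up to 16.5 mm, 24 mm to 31 mm, 14 mm to the top; each upper edge has a 1.5 mm chamfer. The machine within 100 mm around lies below this face.
- hub_seat (a point): On the shaft's axis at the shoulder the hub seats on, 31 mm above shaft_foot; axes as the machine's. 4.5 mm above is the middle of the dark cross key through the 14 mm part, a square bar 5 mm thick and 22 mm long. Where the shaft stopped, so the key's direction, is not measured: up to 0.85 rad either way from the machine's y. The shaft is stiff to turn (0.5 N m).
- motor_base: Grey motor housing of the food processor, fixed: 260 mm (x) by 200 mm (y), 172 mm high, low bowl seat on top, buttons on its -x side. Origin under its middle, on the table; the shaft stands over it.
- sheet_pan: Shallow aluminium sheet pan, fixed, 230 mm (x) by 330 mm (y), rim 28 mm high, floor 2 mm thick. Origin under its middle, on the table. The three drive parts stand on its floor in a row along its y, 80 mm or more between their axes, 50 mm or more from the walls; the wash brush lies along its -x side.
- seal_collar: Black ring, 54 mm outside, 16 mm high, bore 35.5 mm; goes on the 34 mm step and seats on the flange face. Origin at the centre of its underside, z up. 50 to 100 g.
- spacer_bush: Brass ring, 42 mm outside, 14 mm high, bore 25.5 mm; goes on the 24 mm step and seats on the shoulder 16.5 mm above the flange face. Origin at the centre of its underside, z up. 55 to 110 g.
- drive_hub: Blue round cap, 34 mm outside, 28 mm high, blind bore 15.5 mm wide, 16 mm deep from below. A slot 7 mm wide, 9 mm high runs across its underside along its x; a white bar (30x7x5 mm) on top lies the same way. Home: on the 31 mm shoulder, slot over the key (either way round); off the key it stops 7 mm short. Its upper 12 mm under the bar are solid. Origin: centre of underside. 40 to 85 g.
- wash_brush: Red wash brush, 115 mm long, lying in the pan. Leave alone. Origin at its underside.
- clamp_knob: Small black knurled knob, 24 mm across, 18 mm high, standing in the pan near its -x side. Leave alone. Origin at the centre of its underside.
- ramekin_a: White ramekin, 76 mm across, 42 mm high. Leave alone. Origin at the centre of its underside.
- ramekin_b: White ramekin, as the other. Leave alone. Origin at the centre of its underside.
Things that resemble listed ones, but are neither listed nor needed, are in the scene too. What is shaped like the seal_collar but pink or purple is not meant. Several things have the shape of the drive_hub; the one meant has the colours described above.

How it is judged:
By the outcome, as a careful person would: the job done as asked, in the order asked, and still so for the second after the job is handed in, with the robot touching nothing.
It also fails if it takes over 72 s, if anything falls off the work surface, if the arm or the gripper's body presses on something with over 40 N, if the wrist force passes 120 N, or if a joint passes its speed limit or range.

## Working session

There is one attempt and no reset: what is moved stays moved. The work goes in short steps, Python scripts to look and compute and a tool call to move; the robot and the scene stay as the last step left them, time stands still between calls to the robot, and variables do not carry over. Pictures are saved under pics/ and viewed, at most 10 in all, crops included, and the job is handed in when it is done.

Besides the shell and the picture viewer there is one more tool, called after "Request:" as name(argument=value, ...), one argument or row to a line, values as JSON. apply_moves: Moves the arm, as the interface text tells. Its arguments: {"type":"object","properties":{"plan":{"type":"array"},"claw":{"type":"number"},"grip_force":{"type":"number"}},"required":["plan"]}

```bash
mkdir -p pics; ls
python3 - <<'E'
from bench import ctrl
import cv2,numpy as np
s=ctrl.sense();print(s)
for n in("scene","top"):
    im=ctrl.grab_frame(n);cv2.imwrite(f"pics/{n}0.png",im[:,:,::-1])
    p=ctrl.camera_params(n);print(n,np.round(p["camera_matrix"],1).tolist(),p["k1"],np.round(p["pose"],3).tolist())
    for q in("shaft_foot","hub_seat","motor_base","sheet_pan","seal_collar","spacer_bush","drive_hub"):
        print(q,[(np.round(np.array(d["position"])*[400,640],1).tolist(),round(d["confidence"],2)) for d in ctrl.place_of(q,n)][:5])
E
```

```text
pics
{'time': 0.0, 'joints': array([63.31687292, 26.89937535, -2.78213243, 87.87415926,  1.38202733,
       65.37275447, -4.71375758]), 'joint_vel': array([ 0.07348951, -0.01570434, -0.01741985,  0.01704016,  0.03925163,
       -0.15834566,  0.02476231]), 'tau': array([-3.23679387e-04, -5.07969797e+01, -8.05424619e-02, -2.36149693e+01,
       -6.13274029e-02,  3.79594148e-02,  1.76825224e-04]), 'position': array([ 285.46062439, -611.40892012,  403.6713845 ]), 'tool_rot': array([-1.79887456e+02,  6.11558485e-03,  2.50293617e+01]), 'wrist_force': array([-0.37117368,  0.85246289, -0.23512074]), 'ft_torque': array([-0.03011255,  0.00451898,  0.03774399]), 'gripper_force': 0.0, 'grip_width': 0.9999739569677271}
scene [[476.8, 0.0, 328.5], [0.0, 476.8, 198.0], [0.0, 0.0, 1.0]] 0.005209977245519564 [[0.198, -0.771, 0.605, 1222.963], [0.98, 0.148, -0.132, -176.811], [0.012, 0.619, 0.785, 1173.619], [0.0, 0.0, 0.0, 1.0]]
shaft_foot [([237.9, 289.4], 0.89)]
hub_seat [([232.1, 290.8], 0.73), ([235.3, 469.0], 0.2)]
motor_base [([232.9, 290.5], 0.27)]
sheet_pan [([226.3, 434.8], 0.63)]
seal_collar [([172.9, 453.8], 0.54), ([173.8, 421.5], 0.51), ([232.5, 472.8], 0.48)]
spacer_bush [([235.3, 436.9], 0.62)]
drive_hub [([243.9, 364.1], 0.46), ([243.0, 404.9], 0.41)]
top [[398.2, 0.0, 310.1], [0.0, 398.2, 203.3], [0.0, 0.0, 1.0]] -0.026199318561801094 [[-0.017, 0.987, -0.159, 279.358], [-1.0, -0.016, 0.004, -0.471], [0.001, 0.159, 0.987, 1221.193], [0.0, 0.0, 0.0, 1.0]]
shaft_foot [([158.8, 356.0], 0.91)]
hub_seat [([156.1, 354.1], 0.87), ([168.4, 436.6], 0.42)]
motor_base [([225.4, 229.0], 0.29)]
sheet_pan [([199.2, 205.1], 0.96)]
seal_collar [([261.4, 167.3], 0.74), ([262.5, 202.5], 0.62), ([189.3, 175.7], 0.59)]
spacer_bush [([188.2, 206.5], 0.45)]
drive_hub [([183.6, 239.4], 0.57), ([193.1, 284.2], 0.55)]
```

View pics/scene0.png

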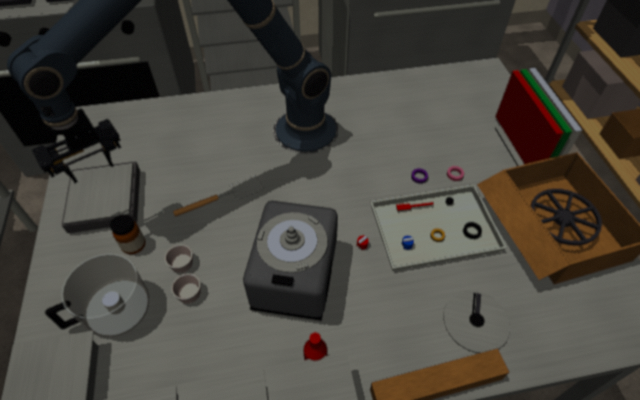

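View pics/top0.png

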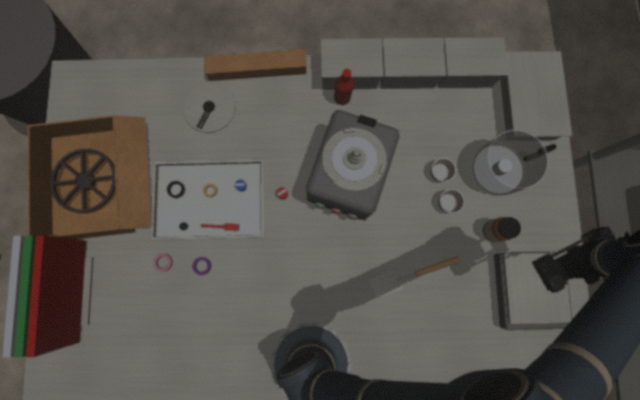

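Scene: the collar (scene px 473,232; top 176,189), bush (437,235; 210,190) and blue hub (408,243; 240,185) stand in the pan. The red hub by the pan and the pink and purple rings are decoys. The shaft is at scene (290,238) and top (355,157).

```bash
cat > h.py <<'E'
from bench import ctrl
import cv2,numpy as np
from scipy.spatial.transform import Rotation as Ro
def ray(n,rc,p=None):
    p=p or ctrl.camera_params(n);K=np.array(p["camera_matrix"]);P=np.array(p["pose"])
    d=np.array([(rc[1]-K[0,2])/K[0,0],(rc[0]-K[1,2])/K[1,1]]);u=d.copy()
    for _ in range(10):u=d/(1+p["k1"]*(u@u))
    v=P[:3,:3]@np.array([u[0],-u[1],-1]);return P[:3,3],v/np.linalg.norm(v)
def tri(rs):
    A=sum(np.eye(3)-np.outer(v,v) for o,v in rs);b=sum((np.eye(3)-np.outer(v,v))@o for o,v in rs)
    x=np.linalg.solve(A,b);return x,[np.linalg.norm(np.cross(x-o,v)) for o,v in rs]
def atz(n,rc,z,p=None):
    o,v=ray(n,rc,p);return o+v*(z-o[2])/v[2]
def proj(n,X,p=None):
    p=p or ctrl.camera_params(n);P=np.array(p["pose"]);c=P[:3,:3].T@(np.array(X)-P[:3,3])
    u=np.array([c[0],-c[1]])/-c[2];u=u*(1+p["k1"]*(u@u));K=np.array(p["camera_matrix"])
    return np.array([u[1]*K[1,1]+K[1,2],u[0]*K[0,0]+K[0,2]])
def togo(target,yaw=None):
    "TCP shift in tool axes (mm) to reach target TCP"
    s=ctrl.sense();R=Ro.from_euler("xyz",s["tool_rot"],degrees=True).as_matrix()
    return R.T@(np.array(target)-s["position"])
E
python3 - <<'E'
from h import *
D=dict(shaft=((237.9,289.4),(158.8,356)),collar=((232.5,472.8),(189.3,175.7)),bush=((235.3,436.9),(188.2,206.5)),hub=((243,404.9),(183.6,239.4)),pan=((226.3,434.8),(199.2,205.1)))
for k,(a,b) in D.items():
    x,e=tri([ray("scene",a),ray("top",b)]);z=184 if k=="shaft" else 2
    print(k,x.round(1),np.round(e,1),atz("scene",a,z).round(1),atz("top",b,z).round(1))
p=ctrl.camera_params("wrist");s=ctrl.sense();R=Ro.from_euler("xyz",s["tool_rot"],degrees=True).as_matrix();P=np.array(p["pose"])
print(p["camera_matrix"],p["k1"],(R.T@P[:3,:3]).round(3),(R.T@(P[:3,3]-s["position"])).round(1))
E
```

```text
shaft [ 565.2 -130.3  183.5] [0. 0.] [ 565.5 -130.3  184. ] [ 565.1 -130.2  184. ]
collar [527.4 416.   -0.9] [1.1 1.1] [529.1 415.8   2. ] [526.5 413.9   2. ]
bush [524.9 308.8  12.7] [5.6 5.6] [518.4 307.3   2. ] [528.4 317.3   2. ]
hub [536.5 206.3  18.7] [5.3 5.3] [526.3 206.3   2. ] [541.3 214.5   2. ]
pan [491.1 313.9   9.6] [4.8 4.8] [486.3 312.    2. ] [493.6 320.8   2. ]
[[287.44469387   0.         322.54210384]
 [  0.         287.44469387 202.377922  ]
 [  0.           0.           1.        ]] -0.035093927181078614 [[ 0.     0.968  0.251]
 [ 1.     0.    -0.001]
 [-0.001  0.251 -0.968]] [67.8  0.3 19.2]
```

Request:
apply_moves(
  plan=[
    {"translation": [0.0375, -0.026, -0.0095], "twist": 0},
    {"translation": [0.0375, -0.026, -0.0095], "twist": 0},
    {"translation": [0.0375, -0.026, -0.0095], "twist": 0},
    {"translation": [0.0375, -0.026, -0.0095], "twist": 0},
    {"translation": [0.0375, -0.026, -0.0095], "twist": 0},
    {"translation": [0.0375, -0.026, -0.0095], "twist": 0},
    {"translation": [0.0375, -0.026, -0.0095], "twist": 0},
    {"translation": [0.0375, -0.026, -0.0095], "twist": 0},
  ],
  claw=0.087,
)

```text
time: 1.6
position: [470.0, -294.5, 481.5]
tool_rot: [180.0, -0.0, 25.0]
wrist_force: [0.6, -0.1, 0.4]
grip_width: 1.001
gripper_force: 0.0
```

```bash
cat >> h.py <<'E'
def rows(target,yaw,n,quiet=False):
    "n equal rows to world TCP target (None=stay) and yaw"
    s=ctrl.sense();R=Ro.from_euler("xyz",s["tool_rot"],degrees=True)
    y0=s["tool_rot"][2];dy=((yaw-y0)+180)%360-180
    d=(np.array(target)-s["position"])/n
    print("pos",s["position"].round(1),s["tool_rot"].round(2),"t",round(s["time"],2),"F",np.round(s["wrist_force"],1),"w",round(s["grip_width"]*87,1),"g",round(s["gripper_force"],1))
    for i in range(n):
        v=Ro.from_euler("xyz",[180,0,y0+dy*i/n],degrees=True).inv().apply(d)
        print(v.round(1).tolist(),round(-dy/n,2))
        if abs(dy)<.01:break
E
python3 - <<'E'
from h import *
rows((565,-130,480),90,8)
E
```

```text
pos [ 470.  -294.5  481.5] [ 1.7995e+02 -2.0000e-02  2.5020e+01] t 1.6 F [ 0.6 -0.1  0.4] w 87.1 g 0.0
[19.5, -13.6, 0.2] -8.12
[21.2, -10.7, 0.2] -8.12
[22.5, -7.6, 0.2] -8.12
[23.3, -4.4, 0.2] -8.12
[23.7, -1.0, 0.2] -8.12
[23.6, 2.3, 0.2] -8.12
[23.1, 5.7, 0.2] -8.12
[22.0, 8.9, 0.2] -8.12
```

Request:
apply_moves(
  plan=[
    {"translation": [0.0195, -0.0136, 0], "twist": -8.12},
    {"translation": [0.0212, -0.0107, 0], "twist": -8.12},
    {"translation": [0.0225, -0.0076, 0], "twist": -8.12},
    {"translation": [0.0233, -0.0044, 0], "twist": -8.12},
    {"translation": [0.0237, -0.001, 0], "twist": -8.12},
    {"translation": [0.0236, 0.0023, 0], "twist": -8.12},
    {"translation": [0.0231, 0.0057, 0], "twist": -8.12},
    {"translation": [0.022, 0.0089, 0], "twist": -8.12},
  ],
)

```text
time: 2.4
position: [564.9, -131.0, 480.9]
tool_rot: [180.0, 0.0, 90.3]
wrist_force: [0.1, -0.4, 0.1]
grip_width: 1.0
gripper_force: 0.0
```

```bash
cat >> h.py <<'E'
def look(name,qs):
    s=ctrl.sense();p=ctrl.camera_params("wrist");im=ctrl.grab_frame("wrist")
    cv2.imwrite(f"pics/{name}.png",im[:,:,::-1]);np.save(f"pics/{name}_pose.npy",p["pose"])
    print("pos",s["position"].round(2),s["tool_rot"].round(2),"t",round(s["time"],2))
    for q,z in qs:
        for d in ctrl.place_of(q,"wrist")[:3]:
            rc=np.array(d["position"])*[400,640];print(q,rc.round(1),round(d["confidence"],2),atz("wrist",rc,z,p).round(1))
    return im,p
E
python3 - <<'E'
from h import *
look("shaft1",[("shaft_foot",184),("hub_seat",215)])
E
```

```text
pos [ 564.88 -130.99  480.95] [1.7998e+02 1.0000e-02 9.0310e+01] t 2.4
shaft_foot [195.  327.2] 0.7 [ 569.2 -127.9  184. ]
hub_seat [204.3 326. ] 0.94 [ 567.6 -129.1  215. ]
```

View pics/shaft1.png

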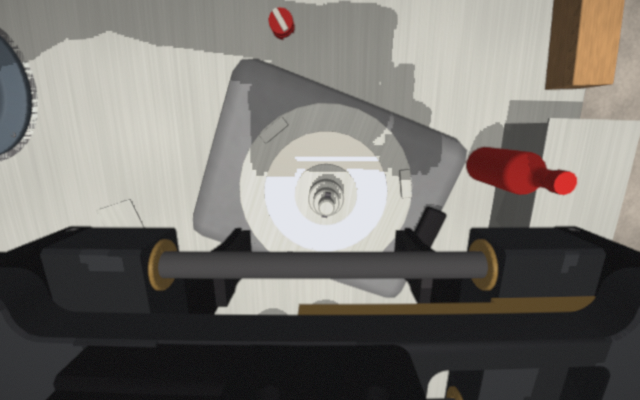

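The wrist view shows the stepped shaft at px (326,196) inside the white seat. I'll overlay the modelled circles to refine it.

```bash
cat >> h.py <<'E'
def overlay(name,circs,out,c,r=55,k=7):
    "draw circles (x,y,z,rad) on an enlarged crop of pics/name round row,col c; left plain, right drawn"
    im=cv2.imread(f"pics/{name}.png");p=dict(ctrl.camera_params("wrist"));p["pose"]=np.load(f"pics/{name}_pose.npy")
    r0,c0=int(c[0]-r),int(c[1]-r);cr=cv2.resize(im[r0:r0+2*r,c0:c0+2*r],None,fx=k,fy=k,interpolation=cv2.INTER_CUBIC)
    o=cr.copy();th=np.linspace(0,2*np.pi,60)
    for i,(x,y,z,R) in enumerate(circs):
        pts=np.array([proj("wrist",(x+R*np.cos(t),y+R*np.sin(t),z),p) for t in th])
        q=((pts-[r0,c0]+.5)*k-.5)[:,::-1]
        cv2.polylines(o,[q.round().astype(int)],True,[(0,0,255),(0,255,0),(255,0,0),(0,255,255)][i%4],1)
    res=np.hstack([cr,o]);f=800/res.shape[1];cv2.imwrite(f"pics/{out}.png",cv2.resize(res,None,fx=f,fy=f) if f<1 else res)
E
python3 - <<'E'
from h import *
x,y=568,-128.8
overlay("shaft1",[(x,y,184,31),(x,y,184+15,17),(x,y,184+29.5,12),(x,y,230.5,5.5)],"ov1",(195,326),40,10)
E
```

```text
(no output)
```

View pics/ov1.png

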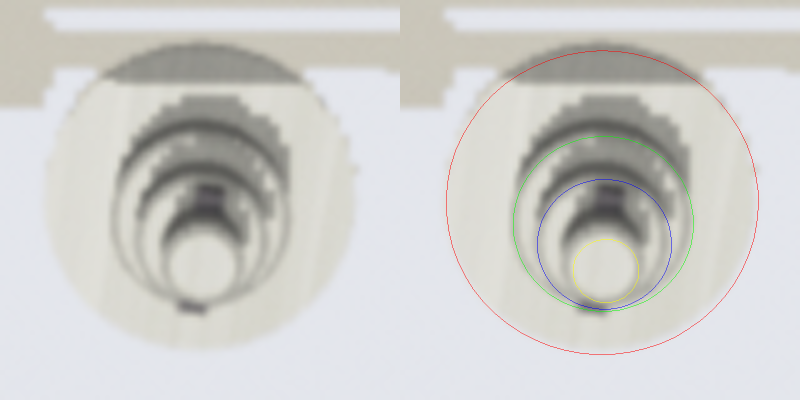

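The overlay puts the shaft at about (567.3, -127.7) in wrist-camera coordinates, and the key at about 82° from world x. Next is the collar.

Request:
apply_moves(
  plan=[
    {"translation": [0.048, -0.003, 0.005], "twist": 0},
    {"translation": [0.048, -0.003, 0.005], "twist": 0},
    {"translation": [0.048, -0.003, 0.005], "twist": 0},
    {"translation": [0.048, -0.003, 0.005], "twist": 0},
    {"translation": [0.048, -0.003, 0.01], "twist": 0},
    {"translation": [0.048, -0.003, 0.01], "twist": 0},
    {"translation": [0.048, -0.003, 0.01], "twist": 0},
    {"translation": [0.048, -0.003, 0.01], "twist": 0},
  ],
  claw=0.066,
)

```text
time: 3.35
position: [541.0, 252.1, 420.5]
tool_rot: [179.9, 0.1, 89.7]
wrist_force: [1.7, -0.4, 0.2]
grip_width: 0.758
gripper_force: 0.0
```

Request:
apply_moves(
  plan=[
    {"translation": [0.0325, -0.003, 0.025], "twist": 0.06},
    {"translation": [0.0325, -0.003, 0.025], "twist": 0.06},
    {"translation": [0.0325, -0.003, 0.025], "twist": 0.06},
    {"translation": [0.0325, -0.003, 0.025], "twist": 0.06},
    {"translation": [0.0325, -0.003, 0.023], "twist": 0.06},
    {"translation": [0, 0, 0], "twist": 0},
    {"translation": [0, 0, 0], "twist": 0},
    {"translation": [0, 0, 0], "twist": 0},
  ],
)

```text
time: 4.15
position: [527.5, 412.9, 298.4]
tool_rot: [179.9, 0.1, 89.5]
wrist_force: [0.6, -0.7, 1.0]
grip_width: 0.758
gripper_force: 0.0
```

Run:
```python
from h import *
im,p=look("col1",[("seal_collar",2),("spacer_bush",2),("drive_hub",2)])
q=proj("wrist",(527,415,10),p)
# centroid of dark blob by outline
for d in ctrl.outline_of("seal_collar","wrist")[:2]:
    m=d["region"].astype(np.uint8);c=max(cv2.findContours(m,0,2)[0],key=cv2.contourArea);e=cv2.fitEllipse(c)
    print(d["confidence"],e,atz("wrist",(e[0][1],e[0][0]),10,p).round(1))
```

```text
pos [527.46 412.91 298.38] [1.7989e+02 6.0000e-02 8.9480e+01] t 4.15
seal_collar [204.  317.7] 0.94 [522.8 406.7   2. ]
seal_collar [173.8  95.8] 0.62 [303.2 439.8   2. ]
seal_collar [232.7 205.4] 0.29 [406.6 377.2   2. ]
spacer_bush [299.3 317.8] 0.74 [521.5 298.3   2. ]
drive_hub [229.  204.5] 0.52 [406.2 381.2   2. ]
0.92 ((319.2376708984375, 204.2102813720703), (56.17827224731445, 57.669403076171875), 3.4588944911956787) [524.4 408.6  10. ]
0.85 ((87.2343521118164, 172.55264282226562), (55.312950134277344, 65.45620727539062), 109.58790588378906) [301.3 442.3  10. ]
```

View pics/col1.png

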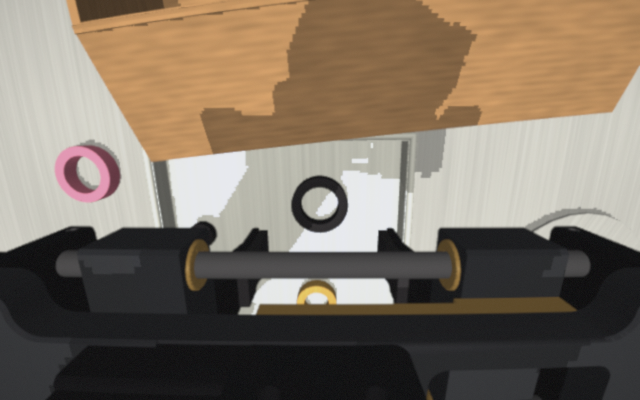

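The collar is at px (319,204), the bush at (318,295), with the wooden box wall close behind. I'll check the box height before descending.

```bash
python3 - <<'E'
from h import *
p=dict(ctrl.camera_params("wrist"));p["pose"]=np.load("pics/col1_pose.npy")
for rc in((160,153),(143,330),(108,640)):print(rc,atz("wrist",rc,0,p).round(0))
b=atz("wrist",(160,153),0,p);o,v=ray("wrist",(29,77),p);
for z in range(0,200,20):print(z,(o+v*(z-o[2])/v[2]).round(0)[:2],proj("top",(b[0],b[1],z)).round(0),proj("wrist",(b[0],b[1],z),p).round(0))
print(ctrl.sense()["joints"].round(1))
E
python3 -c "
import cv2,numpy as np
a=cv2.imread('pics/top0.png')[100:250,15:165];b=cv2.imread('pics/scene0.png')[140:290,475:640]
cv2.imwrite('pics/box.png',cv2.resize(np.hstack([a,b[:,:165]]),None,fx=2.5,fy=2.5))"
```

```text
(160, 153) [362. 452.   0.]
(143, 330) [535. 466.   0.]
(108, 640) [838. 500.   0.]
0 [309. 571.] [242. 162.] [160. 153.]
20 [325. 564.] [242. 159.] [162. 141.]
40 [340. 558.] [241. 157.] [165. 126.]
60 [356. 551.] [241. 154.] [169. 110.]
80 [371. 545.] [240. 151.] [173.  90.]
100 [387. 539.] [240. 149.] [178.  67.]
120 [403. 532.] [239. 146.] [184.  39.]
140 [418. 526.] [239. 143.] [191.   3.]
160 [434. 519.] [238. 140.] [201. -41.]
180 [450. 513.] [238. 136.] [213. -97.]
[-20.   35.8 -32.2  93.1  21.8  57.4 -59.6]
```

View pics/box.png

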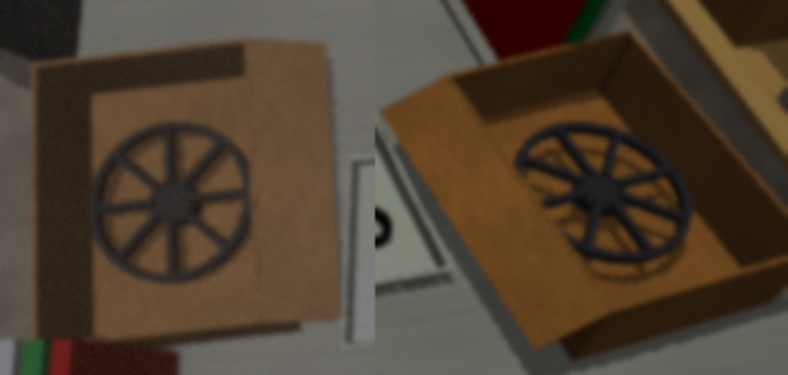

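The box has an outward-leaning flap. I'll triangulate its edge.

Run:
```python
from h import *
p=dict(ctrl.camera_params("wrist"));p["pose"]=np.load("pics/col1_pose.npy")
print(tri([ray("wrist",(160,153),p),ray("top",(228,149.5)),ray("scene",(182,479))]))
print(tri([ray("top",(117.5,145)),ray("scene",(279,540))]))
```

```text
(array([402.34334471, 462.95688884,  73.98828158]), [np.float64(4.603932492888998), np.float64(3.617458443004557), np.float64(4.7860935620432645)])
(array([739.7256783 , 497.46848687,  66.93646583]), [np.float64(2.3507909108362295), np.float64(2.3507909108361904)])
```

Request:
apply_moves(
  plan=[
    {"translation": [-0.0041, -0.003, 0.0], "twist": 0},
    {"translation": [0, 0, 0.025], "twist": 0},
    {"translation": [0, 0, 0.03], "twist": 0},
    {"translation": [0, 0, 0.025], "twist": 0},
    {"translation": [0, 0, 0.016], "twist": 0},
    {"translation": [0, 0, 0.01], "twist": 0},
    {"translation": [0, 0, 0.005], "twist": 0},
    {"translation": [0, 0, 0], "twist": 0},
  ],
)

```text
time: 5.2
position: [523.1, 410.7, 186.8]
tool_rot: [180.0, -0.0, 89.7]
wrist_force: [-0.1, 0.0, 0.4]
grip_width: 0.757
gripper_force: 0.0
```

Request:
apply_moves(
  plan=[
    {"translation": [0, 0, 0], "twist": 0},
    {"translation": [0, 0, 0], "twist": 0},
    {"translation": [0, 0, 0], "twist": 0},
    {"translation": [0, 0, 0], "twist": 0},
    {"translation": [0, 0, 0], "twist": 0},
    {"translation": [0, 0, 0], "twist": 0},
    {"translation": [0, 0, 0], "twist": 0},
    {"translation": [0, 0, 0], "twist": 0},
  ],
  claw=0.04,
  grip_force=15,
)

```text
time: 6.0
position: [523.3, 411.0, 187.8]
tool_rot: [179.9, -0.1, 89.7]
wrist_force: [-0.3, -0.2, 6.1]
grip_width: 0.624
gripper_force: 15.0
```

Request:
apply_moves(
  plan=[
    {"translation": [0, 0, -0.01], "twist": 0},
    {"translation": [0, 0, -0.03], "twist": 0},
    {"translation": [0, 0, -0.045], "twist": 0},
    {"translation": [-0.02, 0, -0.04], "twist": 0},
    {"translation": [-0.04, 0.004, -0.025], "twist": 0},
    {"translation": [-0.045, 0.004, -0.015], "twist": 0},
    {"translation": [-0.045, 0.004, -0.015], "twist": 0},
    {"translation": [-0.045, 0.004, -0.015], "twist": 0},
  ],
)

```text
time: 6.8
position: [537.4, 213.7, 382.4]
tool_rot: [-180.0, 0.0, 89.7]
wrist_force: [0.7, -0.4, -0.4]
grip_width: 0.621
gripper_force: 15.0
```

Request:
apply_moves(
  plan=[
    {"translation": [-0.045, 0.004, -0.015], "twist": 0},
    {"translation": [-0.045, 0.004, -0.015], "twist": 0},
    {"translation": [-0.045, 0.004, -0.015], "twist": 0},
    {"translation": [-0.045, 0.004, -0.015], "twist": 0},
    {"translation": [-0.045, 0.004, -0.01], "twist": 0},
    {"translation": [-0.045, 0.004, -0.01], "twist": 0},
    {"translation": [-0.04, 0.004, 0], "twist": 0},
    {"translation": [-0.03, 0, 0], "twist": 0},
  ],
)

```text
time: 7.6
position: [563.6, -127.8, 462.0]
tool_rot: [180.0, 0.1, 89.5]
wrist_force: [0.4, -0.5, 0.3]
grip_width: 0.62
gripper_force: 15.0
```

Run:
```python
from h import *
im,p=look("hold1",[("shaft_foot",184),("hub_seat",215)])
s=ctrl.sense();z=s["position"][2]-184.8;print("base z",z)
for d in ctrl.place_of("seal_collar","wrist")[:2]:
    rc=np.array(d["position"])*[400,640];print(rc,d["confidence"],atz("wrist",rc,z,p).round(1))
for d in ctrl.outline_of("seal_collar","wrist")[:1]:print(np.array(d["box"])*[640,400,640,400])
```

```text
pos [ 563.62 -127.78  462.05] [1.800e+02 6.000e-02 8.952e+01] t 7.6
shaft_foot [203.3 329.6] 0.68 [ 569.8 -128.5  184. ]
hub_seat [211.8 330.3] 0.94 [ 569.6 -127.5  215. ]
base z 276.53903457919034
[322.048 250.64   93.696  94.32 ]
```

View pics/hold1.png

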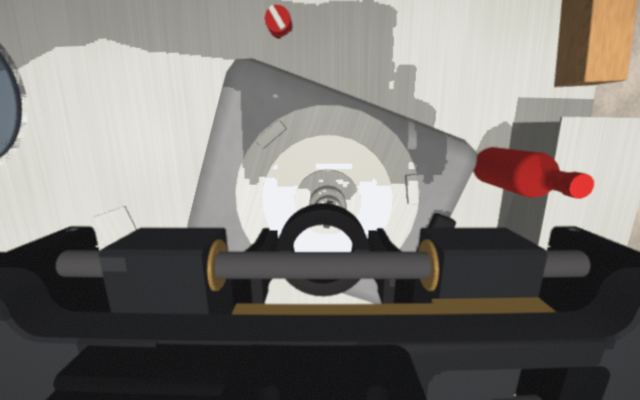

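```bash
cat >> h.py <<'E'
M=np.array([[0,.968,.251],[1,0,0],[0,.251,-.968]]);M/=np.linalg.norm(M,axis=0)
def tcam():
    "wrist camera with its pose in the tool frame (averaged nominal)"
    p=dict(ctrl.camera_params("wrist"));s=ctrl.sense();R=Ro.from_euler("xyz",s["tool_rot"],degrees=True).as_matrix();P=np.array(p["pose"]);T=np.eye(4)
    T[:3,:3]=R.T@P[:3,:3];T[:3,3]=R.T@(P[:3,3]-s["position"]);p["pose"]=T;return p
def fitc(im,p,circs,guess,span=6,step=.25,arc=(0,360)):
    "circs: (tool z, radius); find (x,y) in tool frame where projected circles meet strongest edges"
    g=cv2.GaussianBlur(cv2.cvtColor(im,cv2.COLOR_RGB2GRAY).astype(np.float32),(0,0),.8)
    mag=cv2.magnitude(cv2.Sobel(g,5,1,0),cv2.Sobel(g,5,0,1));mag=np.minimum(mag,120)
    th=np.radians(np.linspace(*arc,90));best=[]
    for x in np.arange(-span,span+.01,step):
        for y in np.arange(-span,span+.01,step):
            X,Y=guess[0]+x,guess[1]+y;sc=0
            for z,R in circs:
                q=np.array([proj("wrist",(X+R*np.cos(t),Y+R*np.sin(t),z),p) for t in th]).astype(np.float32)
                sc+=cv2.remap(mag,q[:,1].copy(),q[:,0].copy(),1).mean()
            best.append((sc,X,Y))
    best.sort(reverse=True);return np.round(best[:3],2).tolist()
E
python3 - <<'E'
from h import *
p=tcam();print(p["pose"].round(3).tolist())
rd=lambda n:cv2.imread(f"pics/{n}.png")[:,:,::-1]
sp=lambda tz:[(tz-184,31),(tz-200.5,15.5),(tz-199,17),(tz-215,10.5),(tz-230.5,5.5)]
print("shaft in shaft1",fitc(rd("shaft1"),p,sp(480.8),(3,2.5),5,.5))
print("flange only",fitc(rd("shaft1"),p,sp(480.8)[:1],(3,2.5),5,.5),"top",fitc(rd("shaft1"),p,sp(480.8)[-1:],(3,2.5),3,.5))
print("shaft in hold1 (arc)",fitc(rd("hold1"),p,sp(461.9)[:1],(0,5),5,.5,(-80,80)))
# held ring: box extents
from scipy.optimize import least_squares
b=np.array([322.05-46.85,322.05+46.85,250.64-47.16,250.64+47.16]);th=np.radians(np.arange(0,360,3))
def f(u):
    q=np.array([proj("wrist",(u[0]+27*np.cos(t),u[1]+27*np.sin(t),z),p) for t in th for z in(u[2],u[2]-16)])
    return [q[:,1].min()-b[0],q[:,1].max()-b[1],q[:,0].min()-b[2],q[:,0].max()-b[3]]
r=least_squares(f,[0,0,184.8]);print("ring",r.x.round(2),r.fun.round(2))
s=ctrl.sense();print(s["position"],s["tool_rot"],s["time"])
E
```

```text
[[0.0, 0.968, 0.253, 68.118], [1.0, 0.0, -0.001, -0.779], [-0.001, 0.253, -0.968, 19.224], [0.0, 0.0, 0.0, 1.0]]
shaft in shaft1 [[364.8, 3.5, 2.5], [361.96, 3.5, 3.0], [360.36, 3.0, 2.5]]
flange only [[50.36, 4.0, 2.5], [49.95, 4.0, 3.0], [49.33, 4.5, 2.5]] top [[103.93, 3.5, 2.5], [103.92, 3.0, 2.5], [101.24, 3.0, 2.0]]
shaft in hold1 (arc) [[102.15, 1.0, 3.5], [100.99, 1.0, 4.0], [100.79, 1.5, 3.5]]
ring [ -3.46  -0.82 186.85] [-0.19  0.19  0.2  -0.2 ]
[ 563.82664512 -123.61653414  461.6830431 ] [-1.79971698e+02 -5.75403813e-02  8.97492138e+01] 7.85
```

Request:
apply_moves(
  plan=[
    {"translation": [0, 0.0042, 0], "twist": 0},
    {"translation": [0, 0, 0.01], "twist": 0},
    {"translation": [0, 0, 0.01], "twist": 0},
    {"translation": [0, 0, 0], "twist": 0},
    {"translation": [0, 0, 0], "twist": 0},
    {"translation": [0, 0, 0], "twist": 0},
    {"translation": [0, 0, 0], "twist": 0},
    {"translation": [0, 0, 0], "twist": 0},
  ],
)

```text
time: 8.65
position: [568.3, -124.6, 442.1]
tool_rot: [180.0, 0.0, 89.7]
wrist_force: [-0.3, -0.1, -1.3]
grip_width: 0.622
gripper_force: 15.0
```

```bash
cat >> h.py <<'E'
from scipy.optimize import least_squares
def pc():
    p=dict(ctrl.camera_params("wrist"));T=np.eye(4);T[:3,:3]=M;T[:3,3]=[67.9,0,19.2];p["pose"]=T;return p
def sp(tz):return [(tz-184,31),(tz-200.5,15.5),(tz-199,17),(tz-215,10.5),(tz-230.5,5.5)]
def fitbox(d,p,R,h,z0,fixz=False):
    b=np.array(d["box"])*[640,400,640,400];b=[b[0]-b[2]/2,b[0]+b[2]/2,b[1]-b[3]/2,b[1]+b[3]/2];th=np.radians(np.arange(0,360,3))
    def f(u):
        z1=z0 if fixz else u[2]
        q=np.array([proj("wrist",(u[0]+R*np.cos(t),u[1]+R*np.sin(t),z),p) for t in th for z in(z1,z1-h)])
        return [q[:,1].min()-b[0],q[:,1].max()-b[1],q[:,0].min()-b[2],q[:,0].max()-b[3]]
    r=least_squares(f,[0,0] if fixz else [0,0,z0]);return r.x.round(2),r.fun.round(1)
E
python3 - <<'E'
from h import *
s=ctrl.sense();im,p0=look("hold2",[]);p=pc();tz=s["position"][2]
for a in((-80,80),(-60,60)):print("flange",fitc(im,p,sp(tz)[:1],(0,0),6,.5,a))
for d in ctrl.outline_of("seal_collar","wrist")[:2]:print(d["confidence"],fitbox(d,p,27,16,185))
for d in ctrl.outline_of("seal_collar","wrist")[:2]:print(d["confidence"],fitbox(d,p,27,16,185))
s=ctrl.sense();print(s["position"],s["tool_rot"],s["time"])
E
```

```text
pos [ 568.32 -124.61  442.07] [1.7996e+02 1.0000e-02 8.9690e+01] t 8.65
flange [[99.48, -2.0, -0.5], [98.66, -1.5, -0.5], [98.52, -2.0, -1.0]]
flange [[105.71, -2.0, -0.5], [105.38, -1.5, -0.5], [104.02, -2.0, -1.0]]
0.6 (array([ -4.52,   0.46, 189.81]), array([-0.,  0.,  0., -0.]))
0.6 (array([ -4.52,   0.46, 189.81]), array([-0.,  0.,  0., -0.]))
[ 568.26012903 -124.64449392  441.9309219 ] [1.79979934e+02 8.46606992e-03 8.96835831e+01] 8.8
```

Run:
```python
from h import *
p=pc();im=cv2.imread("pics/hold2.png")[:,:,::-1]
ds=ctrl.outline_of("seal_collar","wrist")
for z in(184.8,186,187):
    print(z,fitbox(ds[0],p,27,16,z,True),fitc(im,p,[(z-16,27)],(-3,0),3,.5,(-70,70)),fitc(im,p,[(z-16,17.75)],(-3,0),3,.5,(-60,60)))
print("shaft fine",fitc(im,p,sp(442)[:1],(-2,-.5),1.5,.25,(-70,70)))
x,y=-2,-.5
T=dict(p);np.save("pics/hold2_pose.npy",p["pose"])
overlay("hold2",[(-2,-.5,442-184,31),(-3.5,0,170,27),(-3.5,0,170,17.75),(-3.5,0,186,27)],"ov2",(240,322),60,7)
```

```text
184.8 (array([-2.38,  0.45]), array([-1.6,  1.6, -1.3,  1.6])) [[83.7, 0.0, 0.0], [82.33, 0.0, -0.5], [81.73, 0.0, 0.5]] [[120.0, -1.0, 0.0], [120.0, -1.0, -0.5], [120.0, -1.5, 0.0]]
186 (array([-2.89,  0.45]), array([-1.2,  1.2, -1. ,  1.2])) [[95.62, 0.0, 0.0], [94.43, 0.0, 0.5], [94.35, 0.0, -0.5]] [[120.0, -1.5, 0.5], [120.0, -1.5, 0.0], [120.0, -1.5, -0.5]]
187 (array([-3.32,  0.45]), array([-0.9,  0.9, -0.7,  0.8])) [[107.15, 0.0, 0.0], [105.47, 0.0, -0.5], [105.4, 0.0, 0.5]] [[120.0, -1.5, -0.5], [120.0, -2.0, 0.5], [120.0, -2.0, 0.0]]
shaft fine [[107.21, -1.75, -0.5], [107.01, -1.75, -0.75], [105.86, -1.75, -0.25]]
```

View pics/ov2.png

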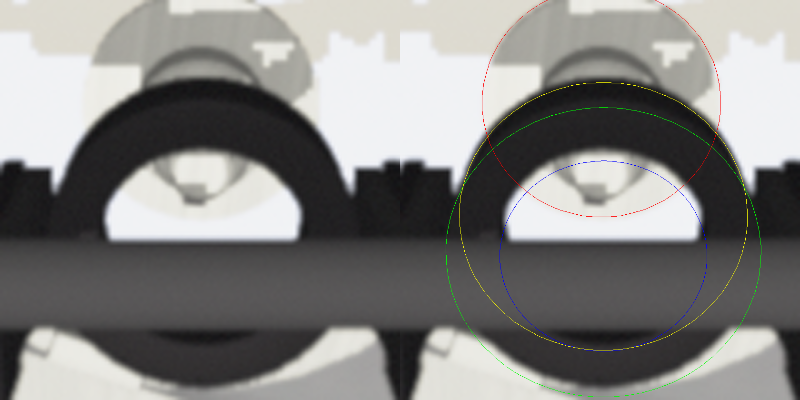

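Run:
```python
from h import *
p=pc();im=cv2.imread("pics/hold2.png")
d=ctrl.outline_of("seal_collar","wrist")[0];b=np.array(d["box"])*[640,400,640,400];print(b)
e=dict(box=np.array([322.3/640,249.75/400,90.6/640,92.7/400]))
print(fitbox(e,p,27,16,188))
# measured dark edges: rows along the centre column, cols along row 245
g=cv2.cvtColor(im,cv2.COLOR_BGR2GRAY).astype(int)
print(g[196:232,322].tolist());print(g[285:302,322].tolist())
for z in(185,187,189):print(z,fitbox(e,p,27,16,z,True))
```

```text
[323.328 250.4    92.288  92.4  ]
(array([-4.6900e+00, -1.4000e-01,  1.9116e+02]), array([-0.5,  0.5,  0.5, -0.5]))
[101, 114, 137, 152, 161, 163, 145, 83, 31, 24, 20, 23, 23, 29, 36, 38, 36, 36, 35, 34, 36, 35, 36, 36, 33, 35, 33, 43, 81, 136, 188, 227, 234, 234, 234, 234]
[52, 53, 49, 50, 49, 49, 49, 47, 46, 44, 61, 99, 132, 143, 144, 145, 164]
185 (array([-2.07, -0.14]), array([-2.4,  2.4, -1.1,  1.4]))
187 (array([-2.92, -0.14]), array([-1.8,  1.8, -0.5,  0.8]))
189 (array([-3.77, -0.14]), array([-1.2,  1.2, -0. ,  0.1]))
```

Run:
```python
from h import *
p=pc()
for s_ in(1,1.0):
    f=lambda u:[proj("wrist",(u[0]+r,0,u[1]+dz),p)[0]-row for r,dz,row in((27,0,209.2),(17.75,0,224.3),(-27,0,295.8),(27,16,203))]
    r=least_squares(f,[-3,170]);print(r.x+[0,16],r.fun)
```

```text
[ -2.73188843 188.10844868] [ 0.14957414  0.90189773 -0.25273842 -0.88628659]
[ -2.73188843 188.10844868] [ 0.14957414  0.90189773 -0.25273842 -0.88628659]
```

Request:
apply_moves(
  plan=[
    {"translation": [0.0008, -0.0005, 0], "twist": 0},
    {"translation": [0, 0, 0.01], "twist": 0},
    {"translation": [0, 0, 0.015], "twist": 0},
    {"translation": [0, 0, 0.01], "twist": 0},
    {"translation": [0, 0, 0.004], "twist": 0},
    {"translation": [0, 0, 0.003], "twist": 0},
    {"translation": [0, 0, 0.002], "twist": 0},
    {"translation": [0, 0, 0.002], "twist": 0},
  ],
)

```text
time: 9.7
position: [567.9, -123.8, 395.9]
tool_rot: [180.0, 0.0, 89.7]
wrist_force: [-0.3, -0.4, -0.6]
grip_width: 0.615
gripper_force: 15.0
```

Request:
apply_moves(
  plan=[
    {"translation": [0, 0, 0.001], "twist": 0},
    {"translation": [0, 0, 0.001], "twist": 0},
    {"translation": [0, 0, 0.001], "twist": 0},
    {"translation": [0, 0, 0.001], "twist": 0},
    {"translation": [0, 0, 0.001], "twist": 0},
    {"translation": [0, 0, 0.001], "twist": 0},
    {"translation": [0, 0, 0.001], "twist": 0},
    {"translation": [0, 0, 0.001], "twist": 0},
  ],
)

```text
time: 10.5
position: [567.8, -123.8, 387.7]
tool_rot: [180.0, 0.0, 89.7]
wrist_force: [-0.4, -0.0, -0.5]
grip_width: 0.619
gripper_force: 15.0
```

Request:
apply_moves(
  plan=[
    {"translation": [0, 0, 0.0006], "twist": 0},
    {"translation": [0, 0, 0.0006], "twist": 0},
    {"translation": [0, 0, 0.0006], "twist": 0},
    {"translation": [0, 0, 0.0006], "twist": 0},
    {"translation": [0, 0, 0.0006], "twist": 0},
    {"translation": [0, 0, 0.0006], "twist": 0},
    {"translation": [0, 0, 0.0006], "twist": 0},
    {"translation": [0, 0, 0.0006], "twist": 0},
  ],
)

```text
time: 11.3
position: [567.9, -123.9, 383.5]
tool_rot: [180.0, 0.0, 89.7]
wrist_force: [0.4, -0.6, 4.9]
grip_width: 0.617
gripper_force: 15.0
```

Request:
apply_moves(
  plan=[
    {"translation": [0, 0, 0.0005], "twist": 0},
    {"translation": [0, 0, 0.0005], "twist": 0},
    {"translation": [0, 0, 0], "twist": 0},
    {"translation": [0, 0, 0], "twist": 0},
    {"translation": [0, 0, 0], "twist": 0},
    {"translation": [0, 0, 0], "twist": 0},
    {"translation": [0, 0, 0], "twist": 0},
    {"translation": [0, 0, 0], "twist": 0},
  ],
)

```text
time: 12.1
position: [567.8, -124.3, 381.8]
tool_rot: [180.0, 0.0, 89.7]
wrist_force: [1.1, -3.2, -0.3]
grip_width: 0.618
gripper_force: 15.0
```

Run:
```python
from h import *
s=ctrl.sense();print(s["position"],s["wrist_force"],s["ft_torque"],s["tool_rot"])
im,_=look("c3",[]);s=ctrl.sense();p=pc()
print(s["wrist_force"],s["ft_torque"])
print("flange",fitc(im,p,sp(s["position"][2])[:1],(-2,-.5),3,.5,(-70,70)))
```

```text
[ 567.76325968 -124.26872581  381.79421129] [ 1.14476144 -3.24995908 -0.30726332] [-0.79158628 -0.36650696  0.00954651] [1.79995822e+02 3.38528421e-02 8.96668927e+01]
pos [ 567.76 -124.27  381.79] [1.800e+02 3.000e-02 8.967e+01] t 12.1
[ 0.57425187 -3.61842922 -1.29916169] [-0.85537693 -0.35519949  0.01293071]
flange [[117.38, -2.5, 0.0], [113.95, -2.5, 0.5], [112.71, -2.0, 0.0]]
```

Request:
apply_moves(
  plan=[
    {"translation": [-0.0007, 0.0002, 0], "twist": 0},
    {"translation": [0, 0, 0.001], "twist": 0},
    {"translation": [0, 0, 0.001], "twist": 0},
    {"translation": [0, 0, 0.001], "twist": 0},
    {"translation": [0, 0, 0.001], "twist": 0},
    {"translation": [0, 0, 0.001], "twist": 0},
    {"translation": [0, 0, 0.001], "twist": 0},
    {"translation": [0, 0, 0.001], "twist": 0},
  ],
)

```text
time: 12.95
position: [568.0, -124.8, 375.0]
tool_rot: [180.0, 0.0, 89.7]
wrist_force: [0.3, -3.8, 1.6]
grip_width: 0.618
gripper_force: 15.0
```

Request:
apply_moves(
  plan=[
    {"translation": [-0.0006, 0, 0], "twist": 0},
    {"translation": [0, 0, 0.0007], "twist": 0},
    {"translation": [0, 0, 0.0007], "twist": 0},
    {"translation": [0, 0, 0.0007], "twist": 0},
    {"translation": [0, 0, 0.0007], "twist": 0},
    {"translation": [0, 0, 0.0007], "twist": 0},
    {"translation": [0, 0, 0.0007], "twist": 0},
    {"translation": [0, 0, 0], "twist": 0},
  ],
)

```text
time: 13.75
position: [568.0, -125.1, 370.8]
tool_rot: [180.0, 0.0, 89.7]
wrist_force: [-0.0, -1.3, 1.3]
grip_width: 0.619
gripper_force: 15.0
```

Request:
apply_moves(
  plan=[
    {"translation": [-0.0002, 0, 0.0005], "twist": 0},
    {"translation": [0, 0, 0.0005], "twist": 0},
    {"translation": [0, 0, 0.0005], "twist": 0},
    {"translation": [0, 0, 0.0004], "twist": 0},
    {"translation": [0, 0, 0.0004], "twist": 0},
    {"translation": [0, 0, 0.0003], "twist": 0},
    {"translation": [0, 0, 0], "twist": 0},
    {"translation": [0, 0, 0], "twist": 0},
  ],
)

```text
time: 14.55
position: [568.1, -125.1, 369.5]
tool_rot: [179.9, 0.0, 89.7]
wrist_force: [-3.1, -2.6, 8.8]
grip_width: 0.621
gripper_force: 15.0
```

Request:
apply_moves(
  plan=[
    {"translation": [-0.0001, -0.0002, 0.0005], "twist": 0},
    {"translation": [0, 0, 0.0005], "twist": 0},
    {"translation": [0, 0, 0], "twist": 0},
    {"translation": [0, 0, 0], "twist": 0},
    {"translation": [0, 0, 0], "twist": 0},
    {"translation": [0, 0, 0], "twist": 0},
    {"translation": [0, 0, 0], "twist": 0},
    {"translation": [0, 0, 0], "twist": 0},
  ],
)

```text
time: 15.35
position: [568.0, -125.0, 369.4]
tool_rot: [179.9, 0.0, 89.7]
wrist_force: [-4.7, -2.7, 13.1]
grip_width: 0.617
gripper_force: 15.0
```

Request:
apply_moves(
  plan=[
    {"translation": [0, -0.0003, -0.0015], "twist": 0},
    {"translation": [0, 0, 0], "twist": 0},
    {"translation": [0, 0, 0], "twist": 0},
    {"translation": [0, 0, 0], "twist": 0},
    {"translation": [0, 0, 0], "twist": 0},
    {"translation": [0, 0, 0], "twist": 0},
    {"translation": [0, 0, 0], "twist": 0},
    {"translation": [0, 0, -0.003], "twist": 0},
  ],
  claw=0.064,
)

```text
time: 16.15
position: [567.3, -125.5, 371.3]
tool_rot: [-179.9, -0.0, 89.7]
wrist_force: [-0.4, 0.2, -0.7]
grip_width: 0.733
gripper_force: 0.0
```

Request:
apply_moves(
  plan=[
    {"translation": [0, 0, -0.02], "twist": 0},
    {"translation": [0, 0, -0.04], "twist": 0},
    {"translation": [0.01, 0, -0.04], "twist": 0},
    {"translation": [0.04, -0.005, -0.01], "twist": 0},
    {"translation": [0.048, -0.006, 0], "twist": 0},
    {"translation": [0.048, -0.006, 0], "twist": 0},
    {"translation": [0.048, -0.006, 0.01], "twist": 0},
    {"translation": [0.048, -0.006, 0.01], "twist": 0},
  ],
)

```text
time: 16.95
position: [539.2, 118.5, 462.3]
tool_rot: [179.9, 0.0, 89.7]
wrist_force: [0.7, -0.3, -0.3]
grip_width: 0.735
gripper_force: 0.0
```

Run:
```python
from h import *
rows((523,300,298),90,8)
```

```text
pos [539.2 118.5 462.3] [179.89   0.    89.66] t 16.95 F [ 0.7 -0.3 -0.3] w 64.0 g 0.0
[22.7, -2.2, 20.5] -0.04
[22.7, -2.1, 20.5] -0.04
[22.7, -2.1, 20.5] -0.04
[22.7, -2.1, 20.5] -0.04
[22.7, -2.1, 20.5] -0.04
[22.7, -2.1, 20.5] -0.04
[22.7, -2.1, 20.5] -0.04
[22.7, -2.0, 20.5] -0.04
```

Released. Moving over the bush with settling rows.

Request:
apply_moves(
  plan=[
    {"translation": [0.036, -0.0034, 0.033], "twist": -0.3},
    {"translation": [0.036, -0.0034, 0.033], "twist": 0},
    {"translation": [0.036, -0.0034, 0.033], "twist": 0},
    {"translation": [0.036, -0.0034, 0.033], "twist": 0},
    {"translation": [0.036, -0.0034, 0.032], "twist": 0},
    {"translation": [0, 0, 0], "twist": 0},
    {"translation": [0, 0, 0], "twist": 0},
    {"translation": [0, 0, 0], "twist": 0},
  ],
  claw=0.055,
)

```text
time: 17.75
position: [523.9, 295.9, 298.5]
tool_rot: [179.9, 0.0, 89.9]
wrist_force: [-0.3, -0.4, 0.2]
grip_width: 0.634
gripper_force: 0.0
```

Run:
```python
from h import *
im,p0=look("b1",[("spacer_bush",2),("drive_hub",2)]);p=pc();s=ctrl.sense();print(s["position"])
hsv=cv2.cvtColor(im,cv2.COLOR_RGB2HSV)
m=cv2.inRange(hsv,(15,90,60),(32,255,255))
for c in sorted(cv2.findContours(m,0,2)[0],key=cv2.contourArea)[-4:]:print("brass",cv2.boundingRect(c),cv2.contourArea(c))
m=cv2.inRange(hsv,(100,110,40),(125,255,255))
for c in sorted(cv2.findContours(m,0,2)[0],key=cv2.contourArea)[-2:]:print("blue",cv2.boundingRect(c),cv2.contourArea(c))
d=ctrl.outline_of("spacer_bush","wrist")[0];print(np.array(d["box"])*[640,400,640,400],d["confidence"])
tz=s["position"][2];print("box fit",fitbox(d,p,21,14,tz-2,True))
print("edge fit",fitc(im,p,[(tz-16,21),(tz-16,12.75)],(0,0),8,.5))
```

```text
pos [523.86 295.86 298.55] [1.799e+02 1.000e-02 8.989e+01] t 17.75
spacer_bush [191.  319.9] 0.89 [521.4 303.1   2. ]
drive_hub [280.  328.9] 0.84 [530.7 205.1   2. ]
drive_hub [193.8 319.8] 0.64 [521.3 300.2   2. ]
[523.93372895 295.43618538 298.89574587]
brass (205, 240, 20, 51) 498.0
brass (421, 240, 21, 51) 498.5
brass (297, 172, 43, 43) 1430.0
brass (234, 297, 323, 18) 3505.0
blue (315, 279, 33, 25) 497.0Traceback (most recent call last):
  File "<stdin>", line 8, in <module>
IndexError: list index out of range
```

Run:
```python
from h import *
p=pc();s=ctrl.sense();tz=298.6
im=cv2.imread("pics/b1.png")[:,:,::-1]
e=dict(box=np.array([318.5/640,193.5/400,43/640,43/400]))
print("box fit",fitbox(e,p,21,14,tz-2,True))
print("edge fit",fitc(im,p,[(tz-16,21)],(5,-2),6,.5),fitc(im,p,[(tz-16,12.75)],(5,-2),6,.5))
print(s["position"],s["tool_rot"])
```

```text
box fit (array([ 6.72, -3.8 ]), array([-0.8,  0.8, -1.3,  1.4]))
edge fit [[94.12, 8.5, -4.0], [93.69, 9.0, -4.0], [93.25, 9.0, -3.5]] [[109.75, 7.5, -4.5], [109.51, 7.0, -4.0], [109.48, 7.5, -4.0]]
[523.77093708 295.57671844 298.77961346] [ 1.79880033e+02 -8.28670350e-03  8.98503748e+01]
```

Request:
apply_moves(
  plan=[
    {"translation": [0.0073, -0.004, 0.0], "twist": 0},
    {"translation": [0, 0, 0.025], "twist": 0},
    {"translation": [0, 0, 0.03], "twist": 0},
    {"translation": [0, 0, 0.025], "twist": 0},
    {"translation": [0, 0, 0.016], "twist": 0},
    {"translation": [0, 0, 0.01], "twist": 0},
    {"translation": [0, 0, 0.006], "twist": 0},
    {"translation": [0, 0, 0], "twist": 0},
  ],
)

```text
time: 18.75
position: [519.1, 304.3, 185.7]
tool_rot: [180.0, -0.0, 90.0]
wrist_force: [0.7, -0.4, -0.7]
grip_width: 0.636
gripper_force: 0.0
```

Request:
apply_moves(
  plan=[
    {"translation": [0, 0, 0], "twist": 0},
    {"translation": [0, 0, 0], "twist": 0},
    {"translation": [0, 0, 0], "twist": 0},
    {"translation": [0, 0, 0], "twist": 0},
    {"translation": [0, 0, 0], "twist": 0},
    {"translation": [0, 0, 0], "twist": 0},
    {"translation": [0, 0, 0], "twist": 0},
    {"translation": [0, 0, 0], "twist": 0},
  ],
  claw=0.03,
  grip_force=15,
)

```text
time: 19.55
position: [519.4, 304.3, 186.5]
tool_rot: [179.9, -0.0, 90.0]
wrist_force: [0.1, 0.0, 5.8]
grip_width: 0.474
gripper_force: 15.0
```

Request:
apply_moves(
  plan=[
    {"translation": [0, 0, -0.01], "twist": 0},
    {"translation": [0, 0, -0.03], "twist": 0},
    {"translation": [0, 0, -0.045], "twist": 0},
    {"translation": [-0.02, 0.003, -0.04], "twist": 0},
    {"translation": [-0.035, 0.004, -0.03], "twist": 0},
    {"translation": [-0.04, 0.005, -0.025], "twist": 0},
    {"translation": [-0.04, 0.005, -0.025], "twist": 0},
    {"translation": [-0.04, 0.005, -0.02], "twist": 0},
  ],
)

```text
time: 20.35
position: [540.6, 127.6, 412.3]
tool_rot: [179.9, -0.0, 90.0]
wrist_force: [1.1, 0.6, -0.3]
grip_width: 0.481
gripper_force: 15.0
```

Request:
apply_moves(
  plan=[
    {"translation": [-0.045, 0.005, -0.015], "twist": 0},
    {"translation": [-0.045, 0.005, -0.013], "twist": 0},
    {"translation": [-0.045, 0.005, 0], "twist": 0},
    {"translation": [-0.045, 0.005, 0], "twist": 0},
    {"translation": [-0.04, 0.005, 0], "twist": 0},
    {"translation": [-0.025, 0.005, 0], "twist": 0},
    {"translation": [-0.01, 0.0014, 0], "twist": 0},
    {"translation": [0, 0, 0], "twist": 0},
  ],
)

```text
time: 21.15
position: [572.1, -126.9, 438.4]
tool_rot: [-180.0, -0.0, 89.9]
wrist_force: [-0.3, -0.1, -2.1]
grip_width: 0.477
gripper_force: 15.0
```

Request:
apply_moves(
  plan=[
    {"translation": [0, 0, 0], "twist": 0},
    {"translation": [0, 0, 0], "twist": 0},
    {"translation": [0, 0, 0], "twist": 0},
    {"translation": [0, 0, 0], "twist": 0},
    {"translation": [0, 0, 0], "twist": 0},
    {"translation": [0, 0, 0], "twist": 0},
    {"translation": [0, 0, 0], "twist": 0},
    {"translation": [0, 0, 0], "twist": 0},
  ],
)

```text
time: 21.95
position: [572.3, -126.0, 438.6]
tool_rot: [180.0, 0.0, 90.0]
wrist_force: [0.3, 0.4, 0.0]
grip_width: 0.481
gripper_force: 15.0
```

Run:
```python
from h import *
im,p0=look("b2",[]);p=pc();s=ctrl.sense();tz=s["position"][2];print(s["position"],s["tool_rot"])
hsv=cv2.cvtColor(im,cv2.COLOR_RGB2HSV);m=cv2.inRange(hsv,(15,90,60),(32,255,255))
for c in sorted(cv2.findContours(m,0,2)[0],key=cv2.contourArea)[-5:]:print("brass",cv2.boundingRect(c),cv2.contourArea(c))
col=m[:,320];print("brass rows at col 320",np.where(col>0)[0].tolist())
print("flange",fitc(im,p,sp(tz)[:1],(-2,0),3,.5,(-70,70)),"collar",fitc(im,p,[(tz-200,27)],(-2,0),3,.5,(-60,60)))
```

```text
pos [ 572.33 -125.97  438.65] [180.     0.    89.98] t 21.95
[ 572.30046486 -126.00505945  438.65163622] [1.79998000e+02 2.72603673e-03 8.99793071e+01]
brass (228, 239, 17, 53) 445.5
brass (401, 239, 17, 53) 447.0
brass (286, 213, 74, 40) 1501.0
brass (208, 298, 323, 17) 3695.0
brass (562, 0, 78, 87) 6064.5
brass rows at col 320 [213, 214, 215, 216, 217, 218, 219, 220, 221, 222, 223, 224, 225, 226, 227, 228, 229, 230, 231, 278, 279, 280, 281, 282, 283, 284, 285, 305, 306, 307, 308, 309, 310, 311, 312, 313, 314]
flange [[108.29, -5.0, -3.0], [106.54, -5.0, -2.5], [104.58, -5.0, -2.0]] collar [[119.16, 0.5, -3.0], [118.67, 1.0, -3.0], [116.0, 0.5, -2.5]]
```

Run:
```python
from h import *
p=pc();im=cv2.imread("pics/b2.png")[:,:,::-1]
print(cv2.cvtColor(im,cv2.COLOR_RGB2GRAY)[200:240,322].tolist())
f=lambda u:[proj("wrist",(u[0]+r,0,u[1]+dz),p)[0]-row for r,dz,row in((21,0,213),(12.75,-14,231.5),(-21,-14,286))]
r=least_squares(f,[-3,185]);print(r.x,r.fun)
for z in(184.5,186):
  f=lambda u:[proj("wrist",(u[0]+r,0,z+dz),p)[0]-row for r,dz,row in((21,0,213),(12.75,-14,231.5),(-21,-14,286))]
  r=least_squares(f,[-3]);print(z,r.x,r.fun)
tz=438.65
for rad in(26,27,27.5):print(rad,fitc(im,p,[(tz-200,rad)],(-1,-4),4,.5,(-60,60)))
print(fitc(im,p,[(tz-184,31),(tz-200,27)],(-1,-4),4,.5,(-50,50)))
```

```text
[155, 160, 161, 159, 146, 114, 98, 97, 105, 126, 143, 135, 107, 93, 90, 91, 91, 94, 110, 138, 154, 157, 155, 156, 154, 154, 154, 152, 153, 152, 152, 164, 179, 170, 162, 157, 146, 126, 97, 71]
[ -2.76519185 187.40056438] [-1.01675937  1.32533656 -0.39656863]
184.5 [-1.56545712] [-1.56664554  1.13976341  0.39405594]
186 [-2.18582998] [-1.27991312  1.23652079 -0.01847314]
26 [[120.0, 2.5, -4.0], [120.0, 2.0, -4.0], [120.0, 2.0, -3.5]]
27 [[120.0, 1.0, -4.0], [119.95, 0.5, -4.0], [119.91, 0.5, -3.5]]
27.5 [[119.96, 0.0, -4.0], [119.91, 0.5, -4.0], [119.75, 0.0, -3.5]]
[[222.42, 0.0, -4.0], [220.57, 0.0, -4.5], [217.41, 0.0, -3.5]]
```

Request:
apply_moves(
  plan=[
    {"translation": [0.0006, -0.0044, 0], "twist": 0},
    {"translation": [0, 0, 0.006], "twist": 0},
    {"translation": [0, 0, 0.01], "twist": 0},
    {"translation": [0, 0, 0.01], "twist": 0},
    {"translation": [0, 0, 0.005], "twist": 0},
    {"translation": [0, 0, 0.003], "twist": 0},
    {"translation": [0, 0, 0.002], "twist": 0},
    {"translation": [0, 0, 0], "twist": 0},
  ],
)

```text
time: 22.8
position: [568.0, -125.3, 402.5]
tool_rot: [-180.0, -0.0, 90.0]
wrist_force: [0.1, 0.3, -1.0]
grip_width: 0.475
gripper_force: 15.0
```

Request:
apply_moves(
  plan=[
    {"translation": [0, 0, 0.0005], "twist": 0},
    {"translation": [0, 0, 0.0005], "twist": 0},
    {"translation": [0, 0, 0.0005], "twist": 0},
    {"translation": [0, 0, 0.0005], "twist": 0},
    {"translation": [0, 0, 0.0005], "twist": 0},
    {"translation": [0, 0, 0.0005], "twist": 0},
    {"translation": [0, 0, 0.0005], "twist": 0},
    {"translation": [0, 0, 0.0005], "twist": 0},
  ],
)

```text
time: 23.6
position: [567.9, -125.4, 398.6]
tool_rot: [180.0, 0.0, 90.0]
wrist_force: [0.8, 0.4, -0.8]
grip_width: 0.479
gripper_force: 15.0
```

Request:
apply_moves(
  plan=[
    {"translation": [0, 0, 0.0005], "twist": 0},
    {"translation": [0, 0, 0.0005], "twist": 0},
    {"translation": [0, 0, 0.0005], "twist": 0},
    {"translation": [0, 0, 0.0005], "twist": 0},
    {"translation": [0, 0, 0.0005], "twist": 0},
    {"translation": [0, 0, 0.0005], "twist": 0},
    {"translation": [0, 0, 0], "twist": 0},
    {"translation": [0, 0, 0], "twist": 0},
  ],
)

```text
time: 24.4
position: [567.9, -125.5, 395.6]
tool_rot: [180.0, 0.0, 90.0]
wrist_force: [0.5, -1.0, -0.5]
grip_width: 0.475
gripper_force: 15.0
```

Request:
apply_moves(
  plan=[
    {"translation": [-0.0003, 0.0001, 0.001], "twist": 0},
    {"translation": [0, 0, 0.001], "twist": 0},
    {"translation": [0, 0, 0.001], "twist": 0},
    {"translation": [0, 0, 0.001], "twist": 0},
    {"translation": [0, 0, 0.001], "twist": 0},
    {"translation": [0, 0, 0.001], "twist": 0},
    {"translation": [0, 0, 0.001], "twist": 0},
    {"translation": [0, 0, 0.001], "twist": 0},
  ],
)

```text
time: 25.2
position: [568.0, -125.7, 387.6]
tool_rot: [-180.0, 0.0, 90.0]
wrist_force: [0.2, -1.5, -0.7]
grip_width: 0.48
gripper_force: 15.0
```

Request:
apply_moves(
  plan=[
    {"translation": [0, 0, 0.0006], "twist": 0},
    {"translation": [0, 0, 0.0006], "twist": 0},
    {"translation": [0, 0, 0.0006], "twist": 0},
    {"translation": [0, 0, 0.0005], "twist": 0},
    {"translation": [0, 0, 0.0004], "twist": 0},
    {"translation": [0, 0, 0.0003], "twist": 0},
    {"translation": [0, 0, 0], "twist": 0},
    {"translation": [0, 0, 0], "twist": 0},
  ],
)

```text
time: 26.0
position: [568.0, -125.7, 385.0]
tool_rot: [180.0, 0.0, 90.0]
wrist_force: [-1.6, -0.3, 3.2]
grip_width: 0.48
gripper_force: 15.0
```

Contact at 385.0, where the seat is expected; pressing slightly more to confirm.

Request:
apply_moves(
  plan=[
    {"translation": [-0.0001, -0.0001, 0.0005], "twist": 0},
    {"translation": [0, 0, 0.0005], "twist": 0},
    {"translation": [0, 0, 0.0004], "twist": 0},
    {"translation": [0, 0, 0], "twist": 0},
    {"translation": [0, 0, 0], "twist": 0},
    {"translation": [0, 0, 0], "twist": 0},
    {"translation": [0, 0, 0], "twist": 0},
    {"translation": [0, 0, 0], "twist": 0},
  ],
)

```text
time: 26.8
position: [567.9, -125.6, 384.9]
tool_rot: [180.0, 0.1, 90.0]
wrist_force: [-4.4, -1.1, 10.1]
grip_width: 0.479
gripper_force: 15.0
```

Request:
apply_moves(
  plan=[
    {"translation": [0, 0, -0.0014], "twist": 0},
    {"translation": [0, 0, 0], "twist": 0},
    {"translation": [0, 0, 0], "twist": 0},
    {"translation": [0, 0, 0], "twist": 0},
    {"translation": [0, 0, 0], "twist": 0},
    {"translation": [0, 0, 0], "twist": 0},
    {"translation": [0, 0, -0.004], "twist": 0},
    {"translation": [0, 0, -0.015], "twist": 0},
  ],
  claw=0.055,
)

```text
time: 27.6
position: [567.5, -125.9, 402.9]
tool_rot: [-179.8, -0.0, 90.0]
wrist_force: [1.0, -1.1, -0.8]
grip_width: 0.634
gripper_force: 0.0
```

Request:
apply_moves(
  plan=[
    {"translation": [0, 0, -0.025], "twist": 0},
    {"translation": [0, 0, -0.025], "twist": 0},
    {"translation": [0, 0, -0.015], "twist": 0},
    {"translation": [0, 0, -0.006], "twist": 0},
    {"translation": [0, 0, 0], "twist": 0},
    {"translation": [0, 0, 0], "twist": 0},
    {"translation": [0, 0, 0], "twist": 0},
    {"translation": [0, 0, 0], "twist": 0},
  ],
)

```text
time: 28.4
position: [567.8, -125.8, 473.6]
tool_rot: [-179.9, -0.0, 90.0]
wrist_force: [-0.7, 0.4, -0.4]
grip_width: 0.626
gripper_force: 0.0
```

Run:
```python
from h import *
im,p0=look("s2",[("shaft_foot",184),("hub_seat",215)]);p=pc();s=ctrl.sense();tz=s["position"][2];print(s["position"],s["tool_rot"])
np.save("pics/s2_pose.npy",p["pose"])
cs=[(tz-230.5,5.5),(tz-214.5,21),(tz-200,27)]
for c in cs:print(c,fitc(im,p,[c],(-2,0),4,.5,(-60,60)))
print("all",fitc(im,p,cs,(-2,0),3,.25,(-60,60)))
q=proj("wrist",(-1.7,0,tz-219.5),p);print(q)
overlay("s2",[(-1.7,0,z,R) for z,R in cs]+[(-1.7,0,tz-219.5,11)],"ov3",q,34,12)
```

```text
pos [ 567.79 -125.83  473.64] [-1.799e+02 -3.000e-02  8.999e+01] t 28.4
shaft_foot [202.9 326.6] 0.6 [ 570.8 -128.7  184. ]
hub_seat [212.4 327.6] 0.57 [ 571.3 -129.1  215. ]
[ 567.90651755 -125.75481474  474.17741716] [-1.79954201e+02 -1.38240251e-02  8.99928086e+01]
(np.float64(243.67741715774685), 5.5) [[120.0, -0.5, 0.5], [120.0, -1.0, 1.0], [120.0, -1.0, 0.5]]
(np.float64(259.67741715774685), 21) [[120.0, -0.5, 1.0], [120.0, -0.5, 0.5], [120.0, -1.0, 1.5]]
(np.float64(274.17741715774685), 27) [[120.0, 1.0, 1.0], [120.0, 0.5, 1.5], [120.0, 0.5, 1.0]]
all [[359.94, -0.25, 0.75], [359.93, 0.0, 0.5], [359.92, 0.0, 0.75]]
[212.06160279 322.54210384]
```

View pics/ov3.png

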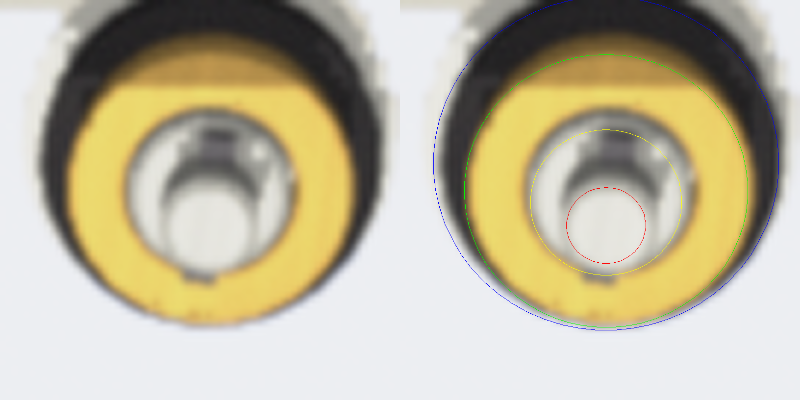

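The collar and bush are stacked flush, and the key tilts about 7.5° right of image-up, so about 82.5° in world. Now to the hub.

Request:
apply_moves(
  plan=[
    {"translation": [0.04, -0.004, 0], "twist": 0},
    {"translation": [0.045, -0.005, 0], "twist": 0},
    {"translation": [0.046, -0.005, 0], "twist": 0},
    {"translation": [0.046, -0.005, 0.01], "twist": 0},
    {"translation": [0.045, -0.005, 0.02], "twist": 0},
    {"translation": [0.04, -0.005, 0.025], "twist": 0},
    {"translation": [0.035, -0.005, 0.03], "twist": 0},
    {"translation": [0.035, -0.004, 0.03], "twist": 0},
  ],
)

```text
time: 29.35
position: [529.6, 207.8, 358.9]
tool_rot: [179.9, -0.0, 90.0]
wrist_force: [0.1, 0.7, -0.7]
grip_width: 0.629
gripper_force: 0.0
```

Request:
apply_moves(
  plan=[
    {"translation": [0, 0, 0.025], "twist": 0},
    {"translation": [0, 0, 0.02], "twist": 0},
    {"translation": [0, 0, 0], "twist": 0},
    {"translation": [0, 0, 0], "twist": 0},
    {"translation": [0, 0, 0], "twist": 0},
    {"translation": [0, 0, 0], "twist": 0},
    {"translation": [0, 0, 0], "twist": 0},
    {"translation": [0, 0, 0], "twist": 0},
  ],
  claw=0.05,
)

```text
time: 30.15
position: [530.1, 206.2, 315.3]
tool_rot: [179.9, -0.0, 90.0]
wrist_force: [0.3, -0.1, 0.0]
grip_width: 0.579
gripper_force: 0.0
```

Run:
```python
from h import *
im,p0=look("h1",[("drive_hub",2)]);p=pc();s=ctrl.sense();tz=s["position"][2];print(s["position"],s["tool_rot"])
hsv=cv2.cvtColor(im,cv2.COLOR_RGB2HSV);m=cv2.inRange(hsv,(100,110,30),(125,255,255))
m=cv2.morphologyEx(m,cv2.MORPH_OPEN,np.ones((2,2)))
ys,xs=np.where(m>0);k=(xs>230)&(xs<410)&(ys>120)&(ys<260);hull=cv2.convexHull(np.c_[xs[k],ys[k]].astype(np.int32))
b=cv2.boundingRect(hull);print("blue",b)
e=dict(box=np.array([(b[0]+b[2]/2)/640,(b[1]+b[3]/2)/400,b[2]/640,b[3]/400]))
print("fit",fitbox(e,p,17,28,tz-2,True));print("edge",fitc(im,p,[(tz-30,17)],fitbox(e,p,17,28,tz-2,True)[0],3,.5))
H=np.zeros_like(m);cv2.fillConvexPoly(H,hull,1)
w=((H>0)&(hsv[:,:,1]<90)&(hsv[:,:,2]>110)).astype(np.uint8)
c=max(cv2.findContours(w,0,2)[0],key=cv2.contourArea);r=cv2.minAreaRect(c);print("bar",r,cv2.contourArea(c))
bp=cv2.boxPoints(r);L=[np.linalg.norm(bp[i]-bp[i-1]) for i in range(4)];i=int(np.argmax(L));
A,B=[atz("wrist",(q[1],q[0]),tz-35,p) for q in(bp[i],bp[i-1])]
C=[atz("wrist",(q[1],q[0]),tz-35,p) for q in bp];print("bar centre tool",np.mean(C,0).round(1))
d=B-A;print("bar angle in tool frame deg",np.degrees(np.arctan2(d[1],d[0])),np.linalg.norm(d))
cv2.imwrite("pics/hcrop.png",cv2.resize(im[b[1]-20:b[1]+b[3]+20,b[0]-20:b[0]+b[2]+20,::-1],None,fx=6,fy=6,interpolation=2))
```

```text
pos [530.13 206.15 315.26] [ 1.7994e+02 -1.0000e-02  8.9960e+01] t 30.15
drive_hub [297.9 303.8] 0.79 [508.3  82.8   2. ]
drive_hub [192.7 324.9] 0.71 [532.6 208.    2. ]
[530.05844355 206.17567327 314.95942271] [ 1.79967091e+02 -2.09065977e-03  8.99720169e+01]
blue (310, 183, 33, 34)
fit (array([-1.49,  3.78]), array([-1.3,  1.3, -2.9,  2.8]))
edge [[108.0, -0.49, 2.28], [107.45, 0.01, 2.28], [107.13, 0.01, 1.78]]
bar ((325.0, 201.0), (30.0, 8.0), 90.0) 217.0
bar centre tool [  1.4   2.3 280. ]
bar angle in tool frame deg -179.92294027222914 28.980812701347148
```

```bash
cat >> h.py <<'E'
def bar(im,p,zt,c0,r=22):
    "white bar on top: angle (deg, tool frame) and centre by PCA of bright low-saturation pixels near c0 (row,col)"
    hsv=cv2.cvtColor(im,cv2.COLOR_RGB2HSV);ys,xs=np.mgrid[:400,:640]
    blue=cv2.inRange(hsv,(100,110,30),(125,255,255));near=((ys-c0[0])**2+(xs-c0[1])**2<r*r)
    pts=np.argwhere((blue>0)&near);H=np.zeros((400,640),np.uint8);cv2.fillConvexPoly(H,cv2.convexHull(pts[:,::-1].astype(np.int32)),1)
    w=((H>0)&(hsv[:,:,1]<100)&(hsv[:,:,2]>100)).astype(np.uint8)
    n,l,st,_=cv2.connectedComponentsWithStats(w);k=1+np.argmax(st[1:,4])
    T=np.array([atz("wrist",q,zt,p)[:2] for q in np.argwhere(l==k)]);m=T.mean(0);u=np.linalg.svd(T-m)[2][0]
    e=(T-m)@u
    return (np.degrees(np.arctan2(u[1],u[0]))+90)%180-90,m.round(2),len(T),np.ptp(e).round(1),np.ptp((T-m)@[-u[1],u[0]]).round(1)
E
python3 - <<'E'
from h import *
p=pc();im=cv2.imread("pics/h1.png")[:,:,::-1]
print(bar(im,p,315.1-35,(200,326)),bar(im,p,315.1-35,(200,326),18),bar(im,p,315.1-35,(200,326),14))
E
```

```text
(np.float64(0.3674234663364473), array([1.36, 2.2 ]), 266, np.float64(29.0), np.float64(7.7)) (np.float64(0.3674234663364473), array([1.36, 2.2 ]), 266, np.float64(29.0), np.float64(7.7)) (np.float64(0.2356959462633199), array([2.82, 2.23]), 230, np.float64(25.1), np.float64(7.6))
```

View pics/hcrop.png

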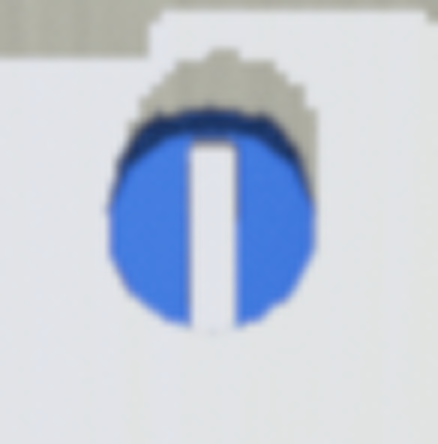

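The bar lies along tool x (angle ~0.3°), and the hub centre is at tool (0, 2.2). Descending to grasp.

Request:
apply_moves(
  plan=[
    {"translation": [0, 0.0022, 0.01], "twist": 0},
    {"translation": [0, 0, 0.03], "twist": 0},
    {"translation": [0, 0, 0.035], "twist": 0},
    {"translation": [0, 0, 0.025], "twist": 0},
    {"translation": [0, 0, 0.016], "twist": 0},
    {"translation": [0, 0, 0.008], "twist": 0},
    {"translation": [0, 0, 0.004], "twist": 0},
    {"translation": [0, 0, 0], "twist": 0},
  ],
)

```text
time: 31.05
position: [532.4, 206.5, 186.9]
tool_rot: [180.0, -0.0, 90.0]
wrist_force: [0.7, 0.1, -0.9]
grip_width: 0.571
gripper_force: 0.0
```

Request:
apply_moves(
  plan=[
    {"translation": [0, 0, 0], "twist": 0},
    {"translation": [0, 0, 0], "twist": 0},
    {"translation": [0, 0, 0], "twist": 0},
    {"translation": [0, 0, 0], "twist": 0},
    {"translation": [0, 0, 0], "twist": 0},
    {"translation": [0, 0, 0], "twist": 0},
    {"translation": [0, 0, 0], "twist": 0},
    {"translation": [0, 0, 0], "twist": 0},
  ],
  claw=0.022,
  grip_force=15,
)

```text
time: 31.85
position: [532.5, 206.4, 187.4]
tool_rot: [179.9, -0.0, 90.0]
wrist_force: [-0.7, -0.7, 6.8]
grip_width: 0.387
gripper_force: 15.0
```

Request:
apply_moves(
  plan=[
    {"translation": [0, 0, -0.01], "twist": 0},
    {"translation": [0, 0, -0.03], "twist": 0},
    {"translation": [0, 0, -0.045], "twist": 0},
    {"translation": [-0.01, 0.001, -0.045], "twist": 0},
    {"translation": [-0.03, 0.003, -0.035], "twist": 0},
    {"translation": [-0.035, 0.004, -0.03], "twist": 0},
    {"translation": [-0.035, 0.004, -0.03], "twist": 0},
    {"translation": [-0.04, 0.004, -0.025], "twist": 0},
  ],
)

```text
time: 32.65
position: [547.7, 55.8, 438.8]
tool_rot: [179.9, -0.0, 90.1]
wrist_force: [1.4, 0.4, -0.9]
grip_width: 0.387
gripper_force: 15.0
```

Request:
apply_moves(
  plan=[
    {"translation": [-0.045, 0.005, -0.003], "twist": 0},
    {"translation": [-0.045, 0.005, 0], "twist": 0},
    {"translation": [-0.045, 0.005, 0], "twist": 0},
    {"translation": [-0.035, 0.004, 0], "twist": 0},
    {"translation": [-0.013, 0.0005, 0], "twist": 0},
    {"translation": [0, 0, 0], "twist": 4},
    {"translation": [0, 0, 0], "twist": 3.2},
    {"translation": [0, 0, 0], "twist": 0},
  ],
)

```text
time: 33.45
position: [567.4, -125.7, 439.7]
tool_rot: [-180.0, -0.0, 82.9]
wrist_force: [0.3, 0.9, -1.2]
grip_width: 0.387
gripper_force: 15.0
```

Request:
apply_moves(
  plan=[
    {"translation": [0, 0, 0], "twist": 0},
    {"translation": [0, 0, 0], "twist": 0},
    {"translation": [0, 0, 0], "twist": 0},
    {"translation": [0, 0, 0], "twist": 0},
    {"translation": [0, 0, 0], "twist": 0},
    {"translation": [0, 0, 0], "twist": 0},
    {"translation": [0, 0, 0], "twist": 0},
    {"translation": [0, 0, 0], "twist": 0},
  ],
)

```text
time: 34.25
position: [567.6, -126.8, 439.7]
tool_rot: [180.0, 0.0, 82.8]
wrist_force: [-0.3, 0.6, 0.2]
grip_width: 0.384
gripper_force: 15.0
```

Run:
```python
from h import *
im,p0=look("h2",[]);p=pc();s=ctrl.sense();tz=s["position"][2];print(s["position"],s["tool_rot"])
hsv=cv2.cvtColor(im,cv2.COLOR_RGB2HSV);m=cv2.inRange(hsv,(100,110,30),(125,255,255))
for c in sorted(cv2.findContours(m,0,2)[0],key=cv2.contourArea)[-3:]:print("blue",cv2.boundingRect(c),cv2.contourArea(c))
print("hub centre px pred",proj("wrist",(0,0,185.4-33),p))
try:print(bar(im,p,185.4-33,proj("wrist",(-.3,0,185.4-33),p),40))
except Exception as e:print(e)
print("stack",fitc(im,p,[(tz-214.5,21),(tz-200,27)],(-.5,0),3,.5,(-50,50)))
```

```text
pos [ 567.62 -126.78  439.65] [180.     0.    82.79] t 34.25
[ 567.62703375 -126.76076249  439.6476709 ] [1.79998513e+02 1.75744662e-05 8.27881398e+01]
blue (330, 279, 16, 9) 78.5
blue (299, 279, 17, 9) 88.0
blue (292, 221, 62, 31) 1224.0
hub centre px pred [265.85760755 322.54210384]
(np.float64(-7.95374576756592), array([11.91, -0.16]), 218, np.float64(8.4), np.float64(7.9))
stack [[238.15, 2.0, 0.5], [238.1, 2.0, 0.0], [236.86, 2.5, 0.5]]
```

Request:
apply_moves(
  plan=[
    {"translation": [0.0002, 0.0004, 0.004], "twist": 0},
    {"translation": [0, 0, 0.007], "twist": 0},
    {"translation": [0, 0, 0.005], "twist": 0},
    {"translation": [0, 0, 0.003], "twist": 0},
    {"translation": [0, 0, 0.002], "twist": 0},
    {"translation": [0, 0, 0.001], "twist": 0},
    {"translation": [0, 0, 0.0005], "twist": 0},
    {"translation": [0, 0, 0.0005], "twist": 0},
  ],
)

```text
time: 35.1
position: [568.1, -126.6, 416.8]
tool_rot: [180.0, 0.0, 82.8]
wrist_force: [-0.4, 0.6, -0.9]
grip_width: 0.384
gripper_force: 15.0
```

Request:
apply_moves(
  plan=[
    {"translation": [0, 0, 0.0005], "twist": 0},
    {"translation": [0, 0, 0.0005], "twist": 0},
    {"translation": [0, 0, 0.0005], "twist": 0},
    {"translation": [0, 0, 0.0005], "twist": 0},
    {"translation": [0, 0, 0.0005], "twist": 0},
    {"translation": [0, 0, 0.0005], "twist": 0},
    {"translation": [0, 0, 0.0005], "twist": 0},
    {"translation": [0, 0, 0], "twist": 0},
  ],
)

```text
time: 35.9
position: [568.1, -126.7, 413.4]
tool_rot: [180.0, 0.0, 82.8]
wrist_force: [-0.4, -0.7, 1.2]
grip_width: 0.383
gripper_force: 15.0
```

Entering the bore freely; key top contact would be at ~407.4.

Request:
apply_moves(
  plan=[
    {"translation": [0, 0, 0.0006], "twist": 0},
    {"translation": [0, 0, 0.0006], "twist": 0},
    {"translation": [0, 0, 0.0006], "twist": 0},
    {"translation": [0, 0, 0.0006], "twist": 0},
    {"translation": [0, 0, 0.0006], "twist": 0},
    {"translation": [0, 0, 0.0006], "twist": 0},
    {"translation": [0, 0, 0.0006], "twist": 0},
    {"translation": [0, 0, 0.0006], "twist": 0},
  ],
)

```text
time: 36.7
position: [568.0, -126.9, 408.4]
tool_rot: [180.0, 0.0, 82.8]
wrist_force: [0.0, -3.0, 0.4]
grip_width: 0.38
gripper_force: 15.0
```

Request:
apply_moves(
  plan=[
    {"translation": [0, 0, 0.0004], "twist": 0},
    {"translation": [0, 0, 0.0004], "twist": 0},
    {"translation": [0, 0, 0.0004], "twist": 0},
    {"translation": [0, 0, 0.0004], "twist": 0},
    {"translation": [0, 0, 0.0003], "twist": 0},
    {"translation": [0, 0, 0.0003], "twist": 0},
    {"translation": [0, 0, 0], "twist": 0},
    {"translation": [0, 0, 0], "twist": 0},
  ],
)

```text
time: 37.5
position: [568.0, -126.8, 406.2]
tool_rot: [180.0, 0.0, 82.8]
wrist_force: [-0.8, -4.2, 2.4]
grip_width: 0.388
gripper_force: 15.0
```

Request:
apply_moves(
  plan=[
    {"translation": [-0.0006, 0, 0], "twist": 0},
    {"translation": [0, 0, 0.0005], "twist": 0},
    {"translation": [0, 0, 0.0005], "twist": 0},
    {"translation": [0, 0, 0.0005], "twist": 0},
    {"translation": [0, 0, 0.0005], "twist": 0},
    {"translation": [0, 0, 0.0005], "twist": 0},
    {"translation": [0, 0, 0], "twist": 0},
    {"translation": [0, 0, 0], "twist": 0},
  ],
)

```text
time: 38.3
position: [568.0, -127.1, 403.5]
tool_rot: [-180.0, -0.0, 82.8]
wrist_force: [-1.5, -3.9, 1.1]
grip_width: 0.385
gripper_force: 15.0
```

Request:
apply_moves(
  plan=[
    {"translation": [-0.0005, -0.0002, 0], "twist": 0},
    {"translation": [0, 0, 0.0006], "twist": 0},
    {"translation": [0, 0, 0.0006], "twist": 0},
    {"translation": [0, 0, 0.0006], "twist": 0},
    {"translation": [0, 0, 0.0005], "twist": 0},
    {"translation": [0, 0, 0.0005], "twist": 0},
    {"translation": [0, 0, 0.0005], "twist": 0},
    {"translation": [0, 0, 0], "twist": 0},
  ],
)

```text
time: 39.1
position: [567.8, -127.5, 400.4]
tool_rot: [180.0, -0.0, 82.8]
wrist_force: [-0.8, -1.5, 1.7]
grip_width: 0.386
gripper_force: 15.0
```

Request:
apply_moves(
  plan=[
    {"translation": [-0.0001, 0, 0.0004], "twist": 0},
    {"translation": [0, 0, 0.0004], "twist": 0},
    {"translation": [0, 0, 0.0004], "twist": 0},
    {"translation": [0, 0, 0.0004], "twist": 0},
    {"translation": [0, 0, 0.0003], "twist": 0},
    {"translation": [0, 0, 0], "twist": 0},
    {"translation": [0, 0, 0], "twist": 0},
    {"translation": [0, 0, 0], "twist": 0},
  ],
)

```text
time: 39.9
position: [567.8, -127.4, 400.2]
tool_rot: [179.9, 0.0, 82.8]
wrist_force: [-2.8, -0.6, 10.5]
grip_width: 0.384
gripper_force: 15.0
```

Home at the predicted height. Releasing and backing off.

Request:
apply_moves(
  plan=[
    {"translation": [0, 0, -0.0015], "twist": 0},
    {"translation": [0, 0, 0], "twist": 0},
    {"translation": [0, 0, 0], "twist": 0},
    {"translation": [0, 0, 0], "twist": 0},
    {"translation": [0, 0, 0], "twist": 0},
    {"translation": [0, 0, 0], "twist": 0},
    {"translation": [0, 0, -0.003], "twist": 0},
    {"translation": [0, 0, -0.01], "twist": 0},
  ],
  claw=0.055,
)

```text
time: 40.7
position: [567.4, -127.8, 412.5]
tool_rot: [-179.9, -0.0, 82.8]
wrist_force: [-0.8, 0.0, -0.3]
grip_width: 0.631
gripper_force: 0.0
```

Request:
apply_moves(
  plan=[
    {"translation": [0, 0, -0.02], "twist": 0},
    {"translation": [0, 0, -0.025], "twist": 0},
    {"translation": [0, 0, -0.025], "twist": 0},
    {"translation": [0, 0, -0.01], "twist": 0},
    {"translation": [0, 0, 0], "twist": 0},
    {"translation": [0, 0, 0], "twist": 0},
    {"translation": [0, 0, 0], "twist": 0},
    {"translation": [0, 0, 0], "twist": 0},
  ],
)

```text
time: 41.5
position: [567.5, -127.9, 491.7]
tool_rot: [-179.9, -0.0, 82.8]
wrist_force: [0.7, -0.4, 0.8]
grip_width: 0.633
gripper_force: 0.0
```

Run:
```python
from h import *
im,_=look("end",[]);p=pc();s=ctrl.sense();tz=s["position"][2]
hsv=cv2.cvtColor(im,cv2.COLOR_RGB2HSV);m=cv2.inRange(hsv,(100,110,30),(125,255,255))
k=np.argwhere(m[150:260,250:400]>0)+[150,250];print("blue rows/cols",k.min(0),k.max(0))
for h in(31,38):  # home or 7 mm high
    print(h,fitc(im,p,[(tz-184-h-28,17)],(0,0),4,.5),[proj("wrist",(x,y,tz-184-h-28),p).round(1).tolist() for x,y in((0,17),(0,-17),(17,0),(-17,0))])
print(bar(im,p,tz-248,(k.min(0)+k.max(0))/2,30))
```

```text
pos [ 567.53 -127.92  491.7 ] [-1.7987e+02 -1.0000e-02  8.2790e+01] t 41.5
blue rows/cols [189 304] [228 343]
31 [[103.01, 3.0, 1.0], [102.5, 3.0, 0.5], [101.18, -0.5, 1.0]] [[212.1, 343.0], [212.1, 302.1], [192.1, 322.5], [231.3, 322.5]]
38 [[102.83, 4.0, 1.5], [102.25, 4.0, 0.0], [101.72, 4.0, 1.0]] [[214.5, 343.5], [214.5, 301.5], [194.0, 322.5], [234.3, 322.5]]
(np.float64(-0.14285143183587934), array([1.7 , 0.77]), 335, np.float64(28.0), np.float64(7.4))
```

The hub stands in place, with its bar still aligned to the key angle. Handing in.

```bash
python3 -c "
from bench import ctrl
print(ctrl.hand_in())"
```

```text
the job is handed in; nothing more can be done
None
```

I threaded the collar, bush and hub onto the shaft in that order and seated each by feel (at most about 13 N read at the wrist), with the hub's slot over the key; I handed the job in at about 41.5 s, and no verdict came back.

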